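Close the rinse tank's filling coupler with its cam-locked plug

TASK

The roller-rinse tank has just been filled: stand the brass plug squarely in the mouth of its filling coupler, all the way down on the gasket, then swing both cam arms down together (neither far ahead of the other) until they draw the plug tight. Judge tightness by the feel of the arms, as the gasket is worn by an unknown amount: stop when both are firm, never force them so hard that the gasket is crushed, and leave the other things on the bench alone.

Things in the scene. Friction and masses are not known exactly. Their poses are not given: they have to be found in the camera images.
- tank: grey metal tank (120 x 184 x 60 mm, blue lid) fixed on the bench; an aluminium filling coupler stands on the middle of the lid, mouth up. Origin: centre of the tank's underside, straight below the coupler; z up, y along the tank's long side, +y toward the left cam arm; sight glass and drain cock are on the -x face.
- mouth (a point): centre of the coupler's mouth, level with its rim, 131 mm above the bench; axes as the tank's. The bore is 33.2 mm across behind a 2.5 mm chamfer that begins 38 mm wide; the coupler is 46 mm across outside. A rubber gasket lies in the bore, its top 30.1 to 33.5 mm below the rim, deeper the more it is worn (unknown).
- plug: brass dust plug, 58 mm tall, about 0.28 kg, upright on the bench at the start. Origin: centre of its underside; z up its axis. 32 mm across below, nose chamfered 2.5 mm, a groove for the cams 7 to 30 mm up, a 39 mm flange 36 to 39.5 mm up. Resting on the gasket its origin lies 30.2 to 33.8 mm below the mouth.
- knob (a point): centre of the knurled round knob on top of the plug, 49 mm above its underside; the knob is 26 mm across and 18 mm tall, to be gripped from above. Once the plug stands in the coupler, the knob's top is 24 to 28 mm above the rim; the arms draw the plug down by another 0.2 to 1.5 mm, and its flange never meets the rim.
- cam_left (a joint): angle of the cam arm on the tank's +y side, rad: 0 open (arm points outward and 25 degrees up), 0.44 level, grows as it swings outward-down, 1.94 hanging beside the coupler. It stays where it is left. Somewhere past 1.2, depending on the gasket, its cam meets the plug and it gets firmer from there on; it is tight anywhere from 1.35 to 1.93, mostly before it hangs.
- cam_right (a joint): the same for the cam arm on the tank's -y side. The force has to be read while the arm is being moved: when the push stops, cams and pins hold by friction and the reading fades.
- lever_left: the left cam arm itself; its frame has its origin on the pin and turns with the arm. Turning it freely takes 0.11 N m. It is tight when it takes about 0.38 N m to move it on (0.3 to 0.45 will do): 9 N pushed square to the arm 41 mm from the pin, 10 to 11 N squeezed in 36 mm below the pin. Less is slack, more squeezes the gasket too much, 0.65 N m crushes it; over 40 N bends the arm.
- lever_right: the right cam arm itself, likewise. Both arms must come down in step: one must not be past 1.0 rad with the other under 0.45, nor past 1.35 with the other under 0.85.
- left_pin (a point): hinge pin of the left cam arm, 18.5 mm from the coupler's axis, 118 mm above the bench; the hinge runs along the tank's x.
- right_pin (a point): hinge pin of the right cam arm, likewise on the -y side.
- left_end (a point): on the upper (outer) face of the left cam arm, 41 mm from its pin along the arm. The dark steel arm is 46 mm long from its pin, 12 to 13 mm wide, 5 mm thick; its outer face lies 7 mm off the line from the pin. Hanging, its end is 12 mm above the lid. A gripper 80 mm open or wider can straddle the coupler, press both arms down from above at once (16 to 18 N in all means tight) and squeeze them in.
- right_end (a point): the same on the right cam arm.
- masking_tape: roll of masking tape lying flat, 104 mm across, 17 mm high; a bystander. Origin: centre of its underside.
- platen_roller_0: black rubber roller, 104 mm long, 12 mm thick, lying; a bystander.
- platen_roller_1: a second such roller beside it; a bystander.
- screwdriver_red: screwdriver with a red handle, 172 mm long, lying near the bench's front edge; a bystander.
Things that resemble listed ones, but are neither listed nor needed, are in the scene too. Of the things like the plug, leave any that is green or purple; of the rest the smaller one is meant.

How it is judged:
On the way:
1. the plug stands in the coupler on its gasket, let go, with both cam arms still open (horizontal distance between plug and mouth below 0.002 m and z of plug in the frame of mouth below -0.0297 m and angle between plug's own z axis and vertical below 0.06 rad and contact force between the fingers and plug below 0.2 N and value of joint each of cam_left, cam_right below 0.9 rad), for 0.2 s.
At the end, for the whole second after the job is handed in: the plug stands upright (within 3 degrees) and centred (within 2 mm) in the coupler, at least 30.1 mm below the rim and at rest, both cam arms are swung down past 1.15 rad, and each cam bears on the plug with 9 to 29 N, so that it is tight on its gasket and the gasket is not over-squeezed (contact force between plug and lever_left between 9 and 29 N and contact force between plug and lever_right between 9 and 29 N and value of joint each of cam_left, cam_right above 1.15 rad and horizontal distance between plug and mouth below 0.002 m and z of plug in the frame of mouth below -0.0301 m and angle between plug's own z axis and vertical below 0.05 rad and linear speed of plug below 0.01 m/s); the robot touches nothing.
It fails at once if the gasket is crushed: a cam bears on the plug with more than 60 N (contact force between plug and lever_left above 60 N or contact force between plug and lever_right above 60 N).
It fails at once if one cam arm is swung far ahead of the other (one past 1.0 rad with the other under 0.45, or one past 1.35 with the other under 0.85) ((value of joint cam_left above 1 rad and value of joint cam_right below 0.45 rad) or (value of joint cam_left above 1.35 rad and value of joint cam_right below 0.85 rad) or (value of joint cam_right above 1 rad and value of joint cam_left below 0.45 rad) or (value of joint cam_right above 1.35 rad and value of joint cam_left below 0.85 rad)).
It fails at once if the plug is rammed against the coupler with more than 35 N while the arms are open (contact force between plug and tank above 35 N and value of joint each of cam_left, cam_right below 0.6 rad).
It fails at once if a cam arm is forced with more than 40 N by the fingers (contact force between the fingers and lever_left above 40 N or contact force between the fingers and lever_right above 40 N).
It fails at once if a bystander (tape, rollers, screwdriver) is pushed more than 30 mm (distance of any of masking_tape, platen_roller_0, platen_roller_1, screwdriver_red from where it was at the start of the episode above 0.03 m).
It also fails if it takes over 58 s, if anything falls off the work surface, if the arm or the gripper's body presses on something with over 40 N, if the wrist force passes 120 N, or if a joint passes its speed limit or range.

ROBOT

A 6-joint arm with a two-finger parallel gripper is mounted at the origin on a cart in front of the work surface, level with it; the furniture and walls round the work are solid. World frame = base frame: x ahead of the robot, y to its left, z up, the work surface at z = 0. Lengths are in m, angles in rad, forces in N, time in s.
With the tool pointing down it reaches from about 0.25 to 0.725 m from the base axis. Payload 4 kg.
Tool frame: the origin (TCP) lies midway between the tips of the shut fingers; the grasp point (between the pads) lies 19 mm behind it; z points along the fingers, y is the direction in which the jaws open and shut (so a half turn about z gives the same grasp; the last joint's range is limited). The gripper opens to 85 mm and grips with 20 to 120 N. Pads are 22 mm wide; open, the fingers measure 114 mm over their backs; the gripper's body (76 mm by 85 mm) begins 54 mm behind the grasp point. The pads swing forward as they close: fully open they stand 13 mm farther back than shut.
Start: joints at [1.201, 0.241, 0.005, 1.335, 0, 1.571], TCP at [0.181, 0.466, 0.231] pointing down, gripper open.
Joint ranges: [-2.72, 2.72], [-1.05, 1.87], [-1.09, 1.28], [-1.99, 2.15], [-1.42, 1.44], [-3.14, 3.14]. Speed limits (rad/s): [2.79, 2.79, 3.14, 3.14, 3.14, 3.14].

INTERFACE

Orientations are given as a unit quaternion [x, y, z, w].
In Python, from workcell import get_obs, camera, camera_model, job_done, masks_of gives the robot as it stands.
- The arm moves only by the tool jog_arm, never from a script. Its argument "deltas" is a list that holds one entry, the list of rows, each a list of 7 numbers: the shift along the tool's x, y, z in mm, then the turn, a rotation vector about the tool's x, y, z in degrees, then the finger opening in mm, from 0 to 85.4. A call has 1 to 5 rows; each row shifts and turns the pose as measured when the row begins, along the tool's axes as they then stand; what a row does not reach is not made up. A row lasts 1/10 s, in which the tool goes at most 50 mm and 8.59 degrees, less where a joint would pass 70% of its speed; a pose out of reach is approached as far as the arm can. A call with a gripper value outside its range is refused whole. The fingers move at their own pace and stop on an object; the grip force is fixed at half the most. Time passes only in rows, so rows that do not move let the fingers close. It gives the time, the measured TCP pose, the force and the opening at its end, in the units of the state.
- get_obs(): the state, without advancing time (a new reading comes with each control period).
- camera(name): name is "scene" or "side" or "wrist"; returns the picture (420x560x3 uint8, red, green, blue); there is no depth.
- camera_model(name): a dict with "fovy" (degrees; the focal length in pixels is half the picture's height over the tangent of half this angle, whatever the lens; pixels are square), "cx", "cy" (the principal point, pixels), "pose" (4x4, takes a point from camera to world coordinates); the wrist camera has in their place "T_tool_cam" (4x4, takes a point from camera to tool coordinates, whose origin is the TCP and whose axes are the flange's). Camera axes: x right, y down, z forward; pixel columns grow to the right and rows downward; lengths in m; the calibration is good to about 2 mm. A picture is of the moment at which its call begins: read the wrist's pose just before it. camera_model takes no time and is no camera call.
- job_done(): hands the job in, once; it reports no verdict.
Trained networks look in the newest picture that a camera, given by its name, has taken for a name from the list of things; names that differ only in an ending like _2 or _b are one class to them, and where a whole thing is asked for, a point or a joint stands for the part that bears it (a point fixed in the world has none). Each returns a list of dicts, best first, with "conf" (0 to 1); they miss things now and then, are a little off and sometimes report something else, mostly with a low value. They report only what shows in the picture. A call takes as long as a camera call. They do not tell look-alikes from the thing itself.
- masks_of(target, camera): "pixels" (420x560 bool, what is visible of it) and "at" ([column, row] in pixels, amid what is visible of it).
The state is a dict: "clock": time; "joint_pos": joint angles; "joint_vel": joint speeds; "tau": joint torques, N m; "eef_pos": TCP position; "tool_rot": TCP orientation; "ft_force": force on the tool from outside, world axes, zero at the start; "ft_torque": the same for the moment, N m; "grip_width": finger opening in m.
Only numpy, scipy, OpenCV 4.12 (cv2) and the standard library are available. Lean on these libraries where they do the work, as an engineer would, in place of code of your own. Each camera call takes 0.05 s, during which the arm holds its last target. There are 200 camera calls.

## Working session

There is one attempt and no reset: what is moved stays moved. The work goes in short steps, Python scripts to look and compute and a tool call to move; the robot and the scene stay as the last step left them, time stands still between calls to the robot, and variables do not carry over. Pictures are saved under pics/ and viewed, about 8 in all and at most 12, crops included, and the job is handed in when it is done.

Besides the shell and the picture viewer there is one more tool, called after "Call:" as name(argument=value, ...) on one line, values as JSON. jog_arm: Moves the arm, as the interface text tells. Its arguments: {"type":"object","properties":{"deltas":{"type":"array"}},"required":["deltas"]}

```bash
mkdir -p pics; ls
cat > h.py <<'E'
import numpy as np, cv2
from scipy.spatial.transform import Rotation as R
from workcell import *
def cam(name):
    o=get_obs(); m=camera_model(name); im=camera(name)
    if name=="wrist":
        T=np.eye(4);T[:3,:3]=R.from_quat(o["tool_rot"]).as_matrix();T[:3,3]=o["eef_pos"];P=T@np.array(m["T_tool_cam"])
    else: P=np.array(m["pose"])
    f=210/np.tan(np.radians(m["fovy"])/2)
    return im,(P,f,m["cx"],m["cy"])
def ray(M,uv):
    P,f,cx,cy=M; d=P[:3,:3]@np.array([(uv[0]-cx)/f,(uv[1]-cy)/f,1]); return P[:3,3],d
def atz(M,uv,z):
    o,d=ray(M,uv); return o+d*(z-o[2])/d[2]
def proj(M,p):
    P,f,cx,cy=M; q=P[:3,:3].T@(np.array(p)-P[:3,3]); return np.array([cx+f*q[0]/q[2],cy+f*q[1]/q[2]])
def tri(obs):
    A=np.zeros((3,3));b=np.zeros(3)
    for M,uv in obs:
        o,d=ray(M,uv);d/=np.linalg.norm(d);Q=np.eye(3)-np.outer(d,d);A+=Q;b+=Q@o
    return np.linalg.solve(A,b)
def save(n,im): cv2.imwrite(f"pics/{n}.png",im[:,:,::-1])
E
cat > a.py <<'E'
from h import *
np.set_printoptions(precision=4,suppress=True)
print(get_obs())
ims=[]
for c in ["scene","side"]:
    im,M=cam(c); ims.append(im)
    print(c,M[0][:3,3],M[0][:3,2],M[1])
    for t in ["plug","tank","cam_left","lever_right","masking_tape"]:
        for d in masks_of(t,c)[:4]:
            print(c,t,d["conf"],d["at"],d["pixels"].sum(),atz(M,d["at"],0.03))
    save(c,im)
E
python3 a.py
```

```text
pics
{'clock': 0.0, 'joint_pos': array([ 1.201 ,  0.2414,  0.0037,  1.3352, -0.0001,  1.5708]), 'joint_vel': array([-0.0003, -0.0018, -0.001 ,  0.0009, -0.0007, -0.0007]), 'tau': array([ -0.0002, -37.2315,  25.2409,   0.017 ,  -0.0002,  -0.    ]), 'eef_pos': array([0.1805, 0.4656, 0.2304]), 'tool_rot': array([ 0.1838,  0.983 , -0.0011, -0.0002]), 'ft_force': array([0.2963, 0.3858, 0.5228]), 'ft_torque': array([-0.0245, -0.0446,  0.0142]), 'grip_width': 0.08530961663404193}
scene [ 0.1717 -0.5824  0.9528] [ 0.239   0.5936 -0.7684] 498.3390770081327
scene plug 0.73 [297.6, 188.5] 3827 [0.5131 0.1616 0.03  ]
scene plug 0.64 [349.1, 334.3] 428 [ 0.453  -0.2308  0.03  ]
scene plug 0.64 [325.0, 302.3] 701 [ 0.4396 -0.1486  0.03  ]
scene plug 0.62 [390.4, 322.7] 414 [ 0.5409 -0.2405  0.03  ]
scene tank 0.93 [296.3, 188.6] 3753 [0.51   0.1625 0.03  ]
scene cam_left 0.56 [293.4, 146.5] 54 [0.5626 0.303  0.03  ]
scene lever_right 0.54 [303.8, 174.6] 63 [0.5464 0.1986 0.03  ]
scene masking_tape 0.74 [261.2, 144.9] 594 [0.4857 0.3421 0.03  ]
side [-0.017   0.9998  0.5245] [ 0.4292 -0.8263 -0.3647] 494.64970967437364
side plug 0.66 [251.2, 212.3] 40 [ 0.6406 -0.1235  0.03  ]
side plug 0.45 [236.6, 258.4] 4462 [0.523  0.1459 0.03  ]
side tank 0.58 [235.9, 259.5] 4439 [0.5215 0.1514 0.03  ]
side cam_left 0.38 [225.9, 227.5] 68 [0.6431 0.0036 0.03  ]
side lever_right 0.54 [250.5, 214.7] 46 [ 0.6329 -0.1064  0.03  ]
side masking_tape 0.87 [183.6, 311.5] 719 [0.4933 0.3802 0.03  ]
side masking_tape 0.54 [239.7, 257.8] 4375 [0.5184 0.14   0.03  ]
```

View pics/scene.png

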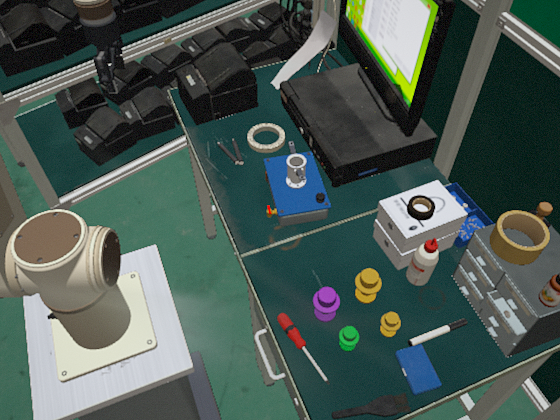

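View pics/side.png

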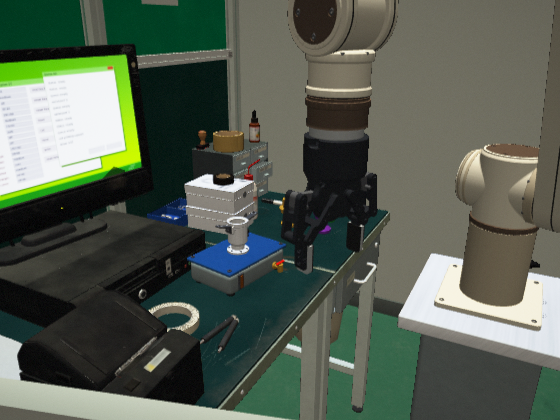

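The scene view shows four plug-like things: purple (325,302), big yellow (368,285), green (349,337) and small yellow (390,322), which is the one I want. The coupler is at (296,170) on the blue lid, and the drain cock is at (271,211). The side view shows the tank at (237,258) under the gripper.

Call:
jog_arm(deltas=[[[-37,-33,0,0,0,0,85],[-37,-33,0,0,0,0,85],[-37,-33,0,0,0,0,85],[-37,-33,0,0,0,0,85],[-37,-33,0,0,0,0,85]]])

```text
clock: 1.1
eef_pos: [0.295, 0.2467, 0.2302]
tool_rot: [0.177, 0.984, 0.002, 0.001]
ft_force: [1.0, 0.4, 0.2]
grip_width: 0.085
```

```bash
cat > b.py <<'E'
from h import *
np.set_printoptions(precision=4,suppress=True)
o=get_obs();print(o["joint_pos"],o["eef_pos"],o["tool_rot"]);print(camera_model("wrist"))
im,M=cam("wrist");save("w1",im)
for t in ["tank","left_end","right_end"]:
    for d in masks_of(t,"wrist")[:3]: print(t,d["conf"],d["at"],d["pixels"].sum(),atz(M,d["at"],0.131))
E
python3 b.py
```

```text
[ 0.6957  0.0088 -0.267   1.2915  0.001   1.0516] [0.295  0.2467 0.2302] [0.177  0.9842 0.0016 0.0007]
{'fovy': 63.11051857373938, 'cx': 278.31545019750655, 'cy': 204.77173577511883, 'T_tool_cam': array([[ 0.    , -0.9549, -0.297 ,  0.0763],
       [ 1.    ,  0.0002, -0.0007,  0.001 ],
       [ 0.0008, -0.297 ,  0.9549, -0.1427],
       [ 0.    ,  0.    ,  0.    ,  1.    ]])}
tank 0.68 [275.4, 345.5] 11352 [0.411  0.2021 0.131 ]
```

Call:
jog_arm(deltas=[[[-36,-33,0,0,0,0,85],[-36,-33,0,0,0,0,85],[-36,-33,0,0,0,0,85],[-36,-33,0,0,0,0,85],[-36,-33,0,0,0,0,85]]])

```text
clock: 1.8
eef_pos: [0.4102, 0.0396, 0.2302]
tool_rot: [0.162, 0.987, 0.005, 0.002]
ft_force: [0.6, 0.1, 0.2]
grip_width: 0.0847
```

Call:
jog_arm(deltas=[[[-36,-33,0,0,0,0,85],[-36,-33,0,0,0,0,85],[-36,-33,0,0,0,0,85],[-36,-33,0,0,0,0,85],[-36,-33,0,0,0,0,85]]])

```text
clock: 2.3
eef_pos: [0.5382, -0.1717, 0.2282]
tool_rot: [0.153, 0.988, 0.007, 0.003]
ft_force: [1.0, 0.7, 0.7]
grip_width: 0.0849
```

```bash
cat > b.py <<'E'
from h import *
np.set_printoptions(precision=4,suppress=True)
o=get_obs();print(o["joint_pos"],o["eef_pos"],o["tool_rot"])
im,M=cam("wrist");save("w2",im)
for d in masks_of("plug","wrist")[:5]:
    m=d["pixels"]; print(d["conf"],d["at"],m.sum(),im[m].mean(0),atz(M,d["at"],0.04))
E
python3 b.py
```

```text
[-0.3174  0.3685  0.1739  1.372   0.0158 -0.0104] [ 0.5382 -0.1717  0.2282] [0.1529 0.9882 0.0075 0.0034]
0.97 [297.1, 171.9] 2592 [234.2211 211.6871 114.9734] [ 0.5389 -0.1486  0.04  ]
0.95 [255.1, 62.3] 3375 [219.699  121.6341 240.2071] [ 0.4317 -0.1559  0.04  ]
0.79 [182.6, 104.1] 1511 [103.3865 231.1926 132.0212] [ 0.4455 -0.2312  0.04  ]
0.74 [214.6, 195.4] 1276 [228.902  203.7476 109.1614] [ 0.5366 -0.2343  0.04  ]
0.69 [532.5, 57.0] 6850 [ 63.8236  94.4162 139.1634] [0.5027 0.0838 0.04  ]
```

View pics/w2.png

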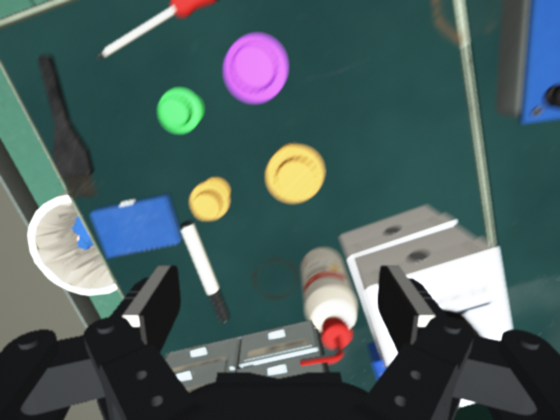

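The wrist view shows the small yellow plug at (212,198), the big yellow one at (296,172), purple at (255,65) and green at (180,108). A marker lies next to the small plug.

Call:
jog_arm(deltas=[[[-9,-30,30,0,0,0,45],[-9,-30,35,0,0,0,45],[0,0,30,0,0,0,45],[0,0,5,0,0,0,45],[0,0,0,0,0,0,45]]])

```text
clock: 2.9
eef_pos: [0.547, -0.2284, 0.1213]
tool_rot: [0.148, 0.989, 0.008, 0.004]
ft_force: [-0.1, 0.6, 0.9]
grip_width: 0.0449
```

```bash
cat >> h.py <<'E'
np.set_printoptions(precision=4,suppress=True)
def go(p,o=None,ydir=None):
    """tool-frame delta (mm), levelling/yaw rotvec (deg) to put TCP at p, z down, y along ydir"""
    o=o or get_obs(); r=R.from_quat(o["tool_rot"]); y=r.as_matrix()[:,1] if ydir is None else np.append(ydir,0)
    y=np.array([y[0],y[1],0]);y/=np.linalg.norm(y)
    if y@r.as_matrix()[:,1]<0:y=-y
    z=np.array([0,0,-1.]);T=np.column_stack([np.cross(y,z),y,z])
    print("pos",o["eef_pos"],"d_mm",r.inv().apply(np.array(p)-o["eef_pos"])*1000,"rot_deg",np.degrees((r.inv()*R.from_matrix(T)).as_rotvec()),"F",o["ft_force"],"t",o["clock"],"w",o["grip_width"])
E
cat > b.py <<'E'
from h import *
im,M=cam("wrist");save("w3",im)
for d in masks_of("plug","wrist")[:5]:
    m=d["pixels"]; print(d["conf"],d["at"],m.sum(),im[m].mean(0),atz(M,d["at"],0.04))
for d in masks_of("knob","wrist")[:3]:
    m=d["pixels"]; print(d["conf"],d["at"],m.sum(),atz(M,d["at"],0.058))
    b=np.argwhere(m);print(b.min(0),b.max(0))
go(get_obs()["eef_pos"])
E
python3 b.py
```

```text
0.84 [257.6, 207.5] 2713 [242.4431 224.7818 127.8205] [ 0.5394 -0.2386  0.04  ]
0.82 [390.3, 161.0] 6741 [240.2592 222.5861 126.2848] [ 0.5348 -0.1447  0.04  ]
0.79 [220.5, 68.2] 3424 [132.8914 250.4045 164.6043] [ 0.4481 -0.2325  0.04  ]
0.93 [386.9, 166.1] 6768 [ 0.5323 -0.1523  0.058 ]
[123 341] [209 439]
0.86 [217.6, 68.3] 3394 [ 0.4496 -0.232   0.058 ]
[ 36 187] [103 250]
0.74 [255.6, 203.1] 2649 [ 0.5309 -0.2364  0.058 ]
[172 229] [234 284]
pos [ 0.5479 -0.2293  0.1236] d_mm [0. 0. 0.] rot_deg [ 0.9467  0.5596 -0.0046] F [0.2232 1.3107 0.5571] t 3.05 w 0.04497690258643355
```

View pics/w3.png

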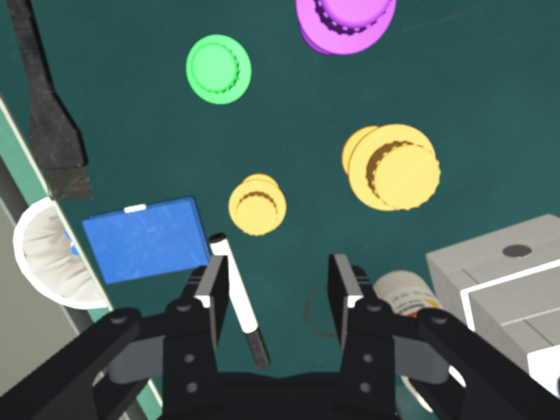

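Small yellow plug: flange centre is at (257,208) and knob at (258,212). The flange is 57 px wide, which is 39 mm at that depth, so this is the right plug.

Call:
jog_arm(deltas=[[[7,-11,0,0.95,0.55,0,45],[0,0,25,0,0,0,45],[0,0,20,0,0,0,45],[0,0,0,0,0,0,45]]])

```text
clock: 3.45
eef_pos: [0.5414, -0.2398, 0.0857]
tool_rot: [0.147, 0.989, -0.004, 0.006]
ft_force: [-1.4, -0.2, -0.0]
grip_width: 0.0451
```

```bash
cat > g.py <<'E'
from h import *
import sys
go([float(a) for a in sys.argv[1:4]],None,[float(a) for a in sys.argv[4:6]] if len(sys.argv)>4 else None)
E
python3 g.py .538 -.238 .043
```

```text
pos [ 0.5414 -0.2398  0.0857] d_mm [ 4.3626  0.9644 42.6539] rot_deg [-0.3209  0.7497  0.0021] F [-1.4162 -0.1818 -0.0173] t 3.45 w 0.04507328423989419
```

Call:
jog_arm(deltas=[[[4,1,15,-0.3,0.75,0,45],[0,0,15,0,0,0,45],[0,0,8,0,0,0,45],[0,0,0,0,0,0,45]]])

```text
clock: 3.85
eef_pos: [0.5396, -0.2394, 0.0506]
tool_rot: [0.147, 0.989, -0.001, 0.003]
ft_force: [-0.3, -0.3, -0.3]
grip_width: 0.0449
```

```bash
python3 g.py .538 -.238 .043; python3 -c "
from h import *
im,M=cam('wrist');save('w4',im)"
```

```text
pos [ 0.5396 -0.2394  0.0506] d_mm [1.9551 0.8422 7.566 ] rot_deg [-0.0999  0.3049  0.0003] F [-0.2726 -0.3386 -0.295 ] t 3.85 w 0.044857883522725336
```

View pics/w4.png

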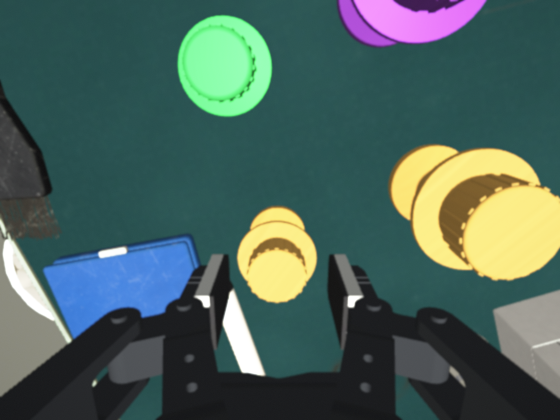

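The knob is at (277,275), midway between the fingers (column 278). The flange is at (277,257).

```bash
cat > b.py <<'E'
from h import *
im,M=cam("wrist")
a=atz(M,(277,276),.058);b=atz(M,(277,257),.0395);print(a,b)
p=(a+b)/2
go([p[0],p[1],.043])
E
python3 b.py
```

```text
[ 0.5393 -0.239   0.058 ] [ 0.5391 -0.239   0.0395]
pos [ 0.5405 -0.2397  0.0517] d_mm [1.4874 0.2823 8.674 ] rot_deg [-0.1114  0.4231  0.0004] F [-0.915   0.4118 -0.5877] t 3.95 w 0.045054009861591485
```

Call:
jog_arm(deltas=[[[1.5,0.3,5,-0.1,0.4,0,45],[0,0,3.5,0,0,0,45],[0,0,0,0,0,0,15],[0,0,0,0,0,0,15],[0,0,0,0,0,0,15]]])

```text
clock: 4.45
eef_pos: [0.5405, -0.2397, 0.0449]
tool_rot: [0.147, 0.989, -0.001, 0.002]
ft_force: [-1.2, 0.1, -0.9]
grip_width: 0.0238
```

Call:
jog_arm(deltas=[[[0,0,0,0,0,0,15],[0,0,0,0,0,0,15],[0,0,-15,0,0,0,15],[0,0,-40,0,0,0,15],[0,0,-40,0,0,0,15]]])

```text
clock: 4.95
eef_pos: [0.5342, -0.2367, 0.1331]
tool_rot: [0.147, 0.989, 0.002, -0.008]
ft_force: [1.1, 0.3, -2.6]
grip_width: 0.0242
```

Call:
jog_arm(deltas=[[[0,0,-40,0,0,0,15],[0,0,-40,0,0,0,15],[0,0,-10,0,0,0,15]]])

```text
clock: 5.25
eef_pos: [0.536, -0.2373, 0.2289]
tool_rot: [0.147, 0.989, 0.002, -0.006]
ft_force: [0.1, 0.5, -2.5]
grip_width: 0.0241
```

```bash
cat > b.py <<'E'
from h import *
go([.5,.05,.24])
im,M=cam("scene")
for t in ["tank","lever_left","left_end","right_end"]:
    for d in masks_of(t,"scene")[:3]:
        p=d["pixels"];print(t,d["conf"],d["at"],p.sum(),atz(M,d["at"],.13))
hsv=cv2.cvtColor(im,cv2.COLOR_RGB2HSV);m=cv2.inRange(hsv,(100,120,90),(125,255,255))
n,l,s,c=cv2.connectedComponentsWithStats(m)
for i in range(1,n):
    if s[i,4]>300:
        pts=np.argwhere(l==i)[:,::-1].astype(np.float32)
        w=np.array([atz(M,q,.06)[:2] for q in pts],np.float32)
        print(s[i],cv2.minAreaRect(w),c[i]); print(cv2.boxPoints(cv2.minAreaRect(w)))
E
python3 b.py
```

```text
pos [ 0.536  -0.2373  0.2289] d_mm [118.1414 264.3981  -9.0999] rot_deg [ 0.107  -0.739   0.0007] F [ 0.1263  0.4768 -2.5455] t 5.25 w 0.02411399345344425
tank 0.58 [295.4, 187.7] 3656 [0.4726 0.085  0.13  ]
tank 0.55 [290.4, 145.5] 71 [0.515  0.2129 0.13  ]
left_end 0.43 [291.7, 149.4] 67 [0.5127 0.1995 0.13  ]
[ 263  151   68   66 2342] ((0.5063996315002441, 0.16001257300376892), (0.19224822521209717, 0.12681856751441956), 79.72036743164062) [295.1529 186.5213]
[[0.4269 0.0767]
 [0.5516 0.0541]
 [0.5859 0.2433]
 [0.4612 0.2659]]
[ 395  344   47   51 1357] ((0.5285801887512207, -0.3485713601112366), (0.08468897640705109, 0.056125763803720474), 83.96012878417969) [417.9381 368.5851]
[[ 0.4962 -0.3877]
 [ 0.552  -0.3936]
 [ 0.5609 -0.3094]
 [ 0.5051 -0.3035]]
```

Call:
jog_arm(deltas=[[[28,25,-5,0,-0.7,0,15],[28,25,-5,0,0,0,15],[28,25,0,0,0,0,15],[28,25,0,0,0,0,15]]])

```text
clock: 5.9
eef_pos: [0.4494, -0.106, 0.2206]
tool_rot: [0.151, 0.988, 0.004, -0.017]
ft_force: [0.6, 0.2, -2.3]
grip_width: 0.0237
```

Call:
jog_arm(deltas=[[[5,45,0,0,0,0,15],[5,45,0,0,0,0,15],[5,45,0,0,0,0,15],[5,45,0,0,0,0,15],[5,45,0,0,0,0,15]]])

```text
clock: 6.4
eef_pos: [0.4821, 0.1218, 0.2103]
tool_rot: [0.154, 0.988, 0.001, -0.028]
ft_force: [0.8, -0.1, -1.1]
grip_width: 0.024
```

Call:
jog_arm(deltas=[[[0,0,0,0,0,8.5,15],[0,0,0,0,0,8.5,15],[0,0,0,0,0,8.5,15],[0,0,0,0,0,8.5,15],[0,0,0,0,0,8.5,15]]])

```text
clock: 6.9
eef_pos: [0.4751, 0.1287, 0.1964]
tool_rot: [0.504, 0.863, -0.017, -0.036]
ft_force: [-0.8, -0.1, -2.6]
grip_width: 0.0239
```

Call:
jog_arm(deltas=[[[0,0,0,0,0,8.5,15],[0,0,0,0,0,8.5,15],[0,0,0,0,0,8.5,15],[0,0,0,0,0,8.5,15],[0,0,0,0,0,0,15]]])

```text
clock: 7.4
eef_pos: [0.4673, 0.1269, 0.1834]
tool_rot: [0.736, 0.675, -0.038, -0.035]
ft_force: [0.6, 0.1, -2.7]
grip_width: 0.0242
```

```bash
python3 g.py .506 .160 .24 .984 -.178; python3 -c "
from h import *;print(get_obs()['joint_pos'])"
```

```text
pos [0.4673 0.1269 0.1834] d_mm [ 35.8153  29.6002 -60.2605] rot_deg [-5.8788  0.7676  5.259 ] F [ 0.5564  0.0826 -2.6834] t 7.4 w 0.02423267800118741
[ 0.249   0.3158 -0.0254  1.3298  0.0258  1.9056]
```

Call:
jog_arm(deltas=[[[0,0,-30,-3,0,0,15],[0,0,-30,-3,1,5,15],[18,15,0,0,0,0,15],[18,15,0,0,0,0,15],[0,0,0,0,0,0,15]]])

```text
clock: 7.9
eef_pos: [0.5039, 0.1566, 0.2363]
tool_rot: [0.762, 0.648, -0.003, -0.004]
ft_force: [0.1, -0.4, -2.1]
grip_width: 0.0238
```

```bash
cat > b.py <<'E'
from h import *
im,M=cam("wrist");save("w5",im)
for t in ["tank","lever_left","left_end","right_end","plug"]:
    for d in masks_of(t,"wrist")[:3]: print(t,d["conf"],d["at"],d["pixels"].sum(),atz(M,d["at"],0.131))
go([.506,.160,.24],None,[.984,-.178])
E
python3 b.py
```

```text
tank 0.84 [283.9, 148.0] 22541 [0.5134 0.1981 0.131 ]
tank 0.73 [279.0, 257.1] 5274 [0.496  0.1131 0.131 ]
lever_left 0.86 [288.2, 136.2] 850 [0.5178 0.206  0.131 ]
lever_left 0.68 [283.4, 146.9] 22608 [0.5132 0.199  0.131 ]
left_end 0.6 [284.2, 135.0] 862 [0.5151 0.2072 0.131 ]
plug 0.84 [279.6, 256.8] 5181 [0.4965 0.1133 0.131 ]
plug 0.26 [166.9, 8.5] 231 [0.4528 0.299  0.131 ]
pos [0.5021 0.1548 0.2369] d_mm [ 5.7699  2.9947 -3.1003] rot_deg [-0.6584  0.0556  0.7279] F [-0.778   0.5973 -2.7624] t 8.2 w 0.0238906084741436
```

View pics/w5.png

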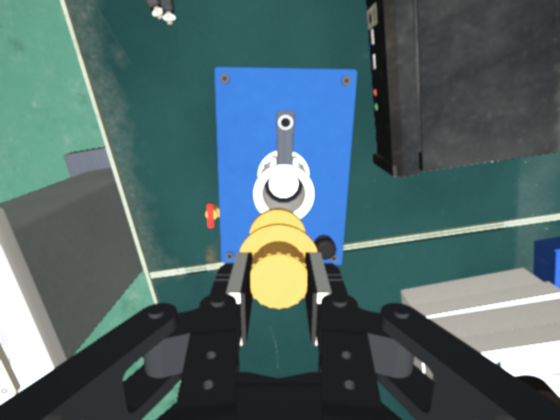

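The coupler rim ring is centred near (284,193) and 62 px wide, which matches 46 mm at rim height. The left arm points up to (286,122). The held plug's knob is at (278,280) and its flange at (278,253).

```bash
cat > b.py <<'E'
from h import *
im=cv2.imread("pics/w5.png")[:,:,::-1].copy()
m=camera_model("wrist");f=210/np.tan(np.radians(m["fovy"])/2)
P=np.array(m["T_tool_cam"]);M=(P,f,m["cx"],m["cy"])   # tool coords
hsv=cv2.cvtColor(im,cv2.COLOR_RGB2HSV)
y=cv2.inRange(hsv,(15,100,120),(35,255,255)); 
for r in (215,222,230,240,250,255,265,280,295,303):
    c=np.where(y[r,220:340])[0]+220; print(r,c.min() if len(c) else 0,c.max() if len(c) else 0)
r,c=np.where(y[:,200:350]);print(r.min(),r.max())
w=(hsv[:,:,1]<60).astype(np.uint8)*255
for rr in (165,172,180,190,195,200,207):
    c=np.where(w[rr,235:335])[0]+235;print(rr,c.min(),c.max())
print("mouth",[atz(M,(284,v),.2363-.131)*1e3 for v in (190,193)])
print("knob",atz(M,(278,281),-.013)*1e3,"flange",atz(M,(278,251),.0055)*1e3)
cv2.imwrite("pics/crop5.png",cv2.resize(im[110:320,190:390,::-1],None,fx=2.8,fy=2.8,interpolation=cv2.INTER_CUBIC))
E
python3 b.py
```

```text
215 260 294
222 254 300
230 251 303
240 245 311
250 240 317
255 252 305
265 251 306
280 250 307
295 252 305
303 260 297
205 308
165 259 307
172 257 309
180 256 311
190 253 314
195 253 314
200 254 313
207 256 310
mouth [array([ 11.157 ,   3.9417, 105.3   ]), array([  8.826 ,   3.9533, 105.3   ])]
knob [  2.3633  -0.4102 -13.    ] flange [ 7.7389 -0.432   5.5   ]
```

View pics/crop5.png

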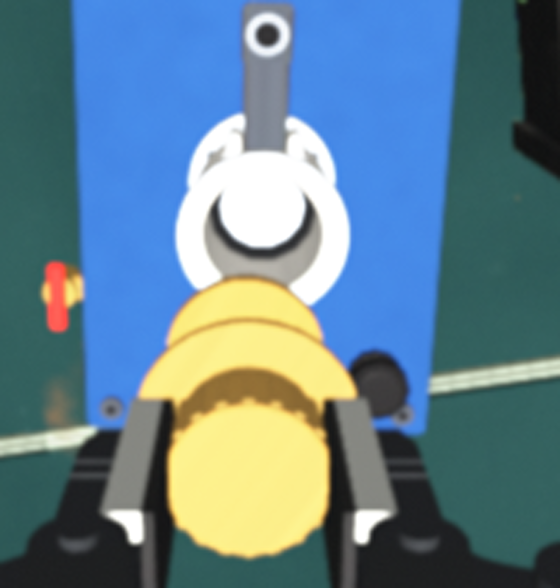

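Call:
jog_arm(deltas=[[[8,5.5,0,-0.6,0,0.7,15],[0,0,10,0,0,0,15],[0,0,0,0,0,0,15]]])

```text
clock: 8.5
eef_pos: [0.5087, 0.1616, 0.226]
tool_rot: [0.768, 0.641, -0.001, 0.0]
ft_force: [0.5, -1.2, -2.8]
grip_width: 0.0239
```

```bash
cat > b.py <<'E'
from h import *
go([.5092,.1618,.20],None,[.984,-.178])
im,M=cam("wrist");o=get_obs();save("w6",im);print(o["eef_pos"])
m=camera_model("wrist");Mt=(np.array(m["T_tool_cam"]),)+M[1:]
hsv=cv2.cvtColor(im,cv2.COLOR_RGB2HSV)
y=cv2.inRange(hsv,(15,100,120),(35,255,255))
for r in range(190,300,10):
    c=np.where(y[r,220:340])[0]+220; print(r,c.min() if len(c) else 0,c.max() if len(c) else 0)
r,c=np.where(y[:,225:335]);print("rows",r.min(),r.max())
w=(hsv[:,:,1]<60)
for rr in range(140,220,6):
    c=np.where(w[rr,235:335])[0]+235;print(rr,c.min(),c.max())
# model projection of the plug for axis guess (x,y) in tool mm
def top(zc,rad,x,yv):
    a=np.linspace(0,2*np.pi,90);q=np.array([proj(Mt,[x+rad*np.cos(t),yv+rad*np.sin(t),zc]) for t in a]);return q[:,1].min(),q[:,1].max(),q[:,0].min(),q[:,0].max()
for x in (0,.003,.006):
    print(x,"nose",top(.0425,.016,x,-.0004),"flange",top(.0055,.0195,x,-.0004),"knob",top(-.013,.013,x,-.0004))
for x in (.0,.003,.006): print("rim",x,top(o["eef_pos"][2]-.131,.023,x,0))
E
python3 b.py
```

```text
pos [0.5087 0.1616 0.226 ] d_mm [ 0.3045  0.4265 25.9986] rot_deg [-0.0249  0.0597 -0.0444] F [ 0.5048 -1.2247 -2.7787] t 8.5 w 0.02387047435705481
[0.5093 0.1618 0.2269]
190 0 0
200 0 0
210 267 288
220 256 298
230 251 303
240 245 311
250 241 317
260 253 303
270 250 307
280 250 307
290 250 306
rows 208 308
140 269 285
146 270 284
152 270 284
158 270 285
164 259 296
170 254 300
176 252 303
182 251 304
188 250 304
194 248 307
200 246 308
206 246 309
212 247 308
218 249 305
0 nose (np.float64(210.03996813231257), np.float64(260.858057086512), np.float64(250.75598450217612), np.float64(305.554855998348)) flange (np.float64(227.80615581691492), np.float64(301.0008899559572), np.float64(237.51860133883523), np.float64(318.6684963448433)) knob (np.float64(258.37916312618574), np.float64(311.95224452731725), np.float64(247.74982189606936), np.float64(308.3504839284132))
0.003 nose (np.float64(205.01836724945284), np.float64(256.29451400165885), np.float64(250.6321495210263), np.float64(305.6774005736775)) flange (np.float64(221.7274155536749), np.float64(295.72535295689516), np.float64(237.2
[... 295 characters left out ...]
t64(305.8010520948068)) flange (np.float64(215.57939628168918), np.float64(290.3938365844866), np.float64(237.07015841979), np.float64(319.1124425525507)) knob (np.float64(245.17708739976882), np.float64(300.08022626098295), np.float64(247.37301646116302), np.float64(308.72115680265165))
rim 0.0 (np.float64(177.31577845083663), np.float64(237.06267102996446), np.float64(247.3779710102009), np.float64(310.14379477859336))
rim 0.003 (np.float64(173.18393522332602), np.float64(233.3593928964302), np.float64(247.26730104926017), np.float64(310.2577732753716))
rim 0.006 (np.float64(169.02158343547268), np.float64(229.63023515554553), np.float64(247.15583605911533), np.float64(310.37257062146193))
```

```bash
python3 -c "
import cv2
im=cv2.imread('pics/w6.png');cv2.imwrite('pics/crop6.png',cv2.resize(im[110:330,190:390],None,fx=2.7,fy=2.7,interpolation=cv2.INTER_CUBIC))"
```

```text
(no output)
```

View pics/crop6.png

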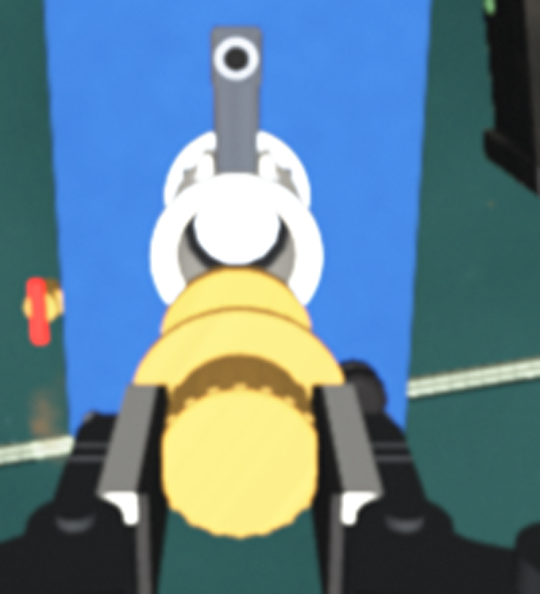

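The plug axis is within 1 mm of the mouth: rim columns 246–309 with top row 174, knob bottom row 308, flange top row 224. I'll shift by about +0.7 in x and −0.6 in y, then go down.

Call:
jog_arm(deltas=[[[0.7,-0.6,12,0,0,0,15],[0,0,18,0,0,0,15],[0,0,12,0,0,0,15],[0,0,0,0,0,0,15]]])

```text
clock: 8.95
eef_pos: [0.5092, 0.1627, 0.1844]
tool_rot: [0.768, 0.641, 0.001, 0.001]
ft_force: [-1.1, -0.5, -3.0]
grip_width: 0.0237
```

```bash
python3 g.py .5085 .1625 .18 .984 -.178
```

```text
pos [0.5092 0.1627 0.1844] d_mm [-0.297  -0.6663  4.3625] rot_deg [ 0.157  -0.0337 -0.0193] F [-1.1445 -0.4884 -3.0049] t 8.95 w 0.02372143149004633
```

Call:
jog_arm(deltas=[[[-0.3,-0.7,5,0.1,0,0,15],[0,0,4,0,0,0,15],[0,0,0,0,0,0,15]]])

```text
clock: 9.25
eef_pos: [0.509, 0.1626, 0.176]
tool_rot: [0.768, 0.641, 0.001, 0.0]
ft_force: [-0.1, 0.4, -3.2]
grip_width: 0.0238
```

Call:
jog_arm(deltas=[[[0,0,3,0,0,0,15],[0,0,3,0,0,0,15]]])

```text
clock: 9.45
eef_pos: [0.5099, 0.1629, 0.171]
tool_rot: [0.768, 0.641, 0.002, 0.001]
ft_force: [-1.1, -0.3, 5.1]
grip_width: 0.0239
```

Call:
jog_arm(deltas=[[[0,0,3,0,0,0,15]]])

```text
clock: 9.55
eef_pos: [0.51, 0.1629, 0.1704]
tool_rot: [0.768, 0.641, 0.003, 0.001]
ft_force: [-9.3, -2.5, 22.9]
grip_width: 0.0239
```

Call:
jog_arm(deltas=[[[-0.4,-1.2,-1.5,0,0,0,15],[0,0,0,0,0,0,15]]])

```text
clock: 9.75
eef_pos: [0.5092, 0.1628, 0.1732]
tool_rot: [0.768, 0.641, 0.004, 0.002]
ft_force: [-0.1, -0.3, -1.9]
grip_width: 0.0238
```

Call:
jog_arm(deltas=[[[0,0,2.5,0,0,0,15]]])

```text
clock: 9.85
eef_pos: [0.5096, 0.163, 0.171]
tool_rot: [0.768, 0.641, 0.005, 0.002]
ft_force: [-1.4, -1.4, 5.2]
grip_width: 0.0243
```

```bash
python3 g.py .509 .1625 .17 .984 -.178; python3 -c "
from h import *;print(get_obs()['ft_torque'])"
```

```text
pos [0.5096 0.163  0.171 ] d_mm [-0.552  -0.503   0.9647] rot_deg [ 0.5435 -0.2918 -0.0225] F [-1.4123 -1.3904  5.157 ] t 9.85 w 0.024260382364426753
[-0.2005  0.3267  0.0132]
```

Call:
jog_arm(deltas=[[[-1,-1.2,-1,0.5,-0.3,0,15],[0,0,1.5,0,0,0,15]]])

```text
clock: 10.05
eef_pos: [0.5079, 0.1621, 0.1697]
tool_rot: [0.768, 0.641, -0.001, 0.0]
ft_force: [0.4, -0.8, -1.5]
grip_width: 0.0239
```

Call:
jog_arm(deltas=[[[0,0,2,0,0,0,15]]])

```text
clock: 10.15
eef_pos: [0.508, 0.1621, 0.1672]
tool_rot: [0.768, 0.641, -0.001, -0.0]
ft_force: [0.1, -0.2, -3.2]
grip_width: 0.024
```

```bash
python3 g.py .509 .1625 .17 .984 -.178; python3 -c "
from h import *;print(get_obs()['ft_torque'])"
```

```text
pos [0.508  0.1621 0.1672] d_mm [ 0.5946  0.9415 -2.7841] rot_deg [-0.0631  0.0664 -0.0202] F [ 0.1198 -0.2263 -3.1692] t 10.15 w 0.024029759441934244
[ 0.0102 -0.011   0.0064]
```

It's in the bore, so I'll lower it.

Call:
jog_arm(deltas=[[[0,0,4,0,0,0,15],[0,0,4,0,0,0,15]]])

```text
clock: 10.35
eef_pos: [0.508, 0.1621, 0.1582]
tool_rot: [0.768, 0.641, -0.001, -0.0]
ft_force: [0.4, 0.0, -2.4]
grip_width: 0.0241
```

Call:
jog_arm(deltas=[[[0,0,3,0,0,0,15]]])

```text
clock: 10.45
eef_pos: [0.5079, 0.1621, 0.1546]
tool_rot: [0.768, 0.641, -0.001, -0.0]
ft_force: [0.1, 0.6, -0.7]
grip_width: 0.0242
```

Call:
jog_arm(deltas=[[[0,0,2,0,0,0,15]]])

```text
clock: 10.55
eef_pos: [0.5079, 0.1621, 0.1521]
tool_rot: [0.768, 0.641, -0.001, -0.0]
ft_force: [-0.1, 0.4, -1.9]
grip_width: 0.0235
```

```bash
python3 g.py .508 .162 .146 .984 -.178; python3 -c "
from h import *;print(get_obs()['ft_torque'])"
```

```text
pos [0.5079 0.1621 0.1521] d_mm [-0.0464  0.0798  6.0723] rot_deg [-0.1155  0.0915 -0.0219] F [-0.0618  0.3992 -1.9375] t 10.55 w 0.0235089001690406
[ 0.065  -0.1661 -0.0217]
```

Call:
jog_arm(deltas=[[[0,0,3,-0.1,0.1,0,15],[0,0,2,0,0,0,15]]])

```text
clock: 10.75
eef_pos: [0.5079, 0.1621, 0.1465]
tool_rot: [0.768, 0.641, -0.0, -0.0]
ft_force: [-0.2, 0.0, -1.5]
grip_width: 0.0241
```

Call:
jog_arm(deltas=[[[0,0,1.5,0,0,0,15]]])

```text
clock: 10.85
eef_pos: [0.5079, 0.1621, 0.1448]
tool_rot: [0.768, 0.641, -0.0, -0.0]
ft_force: [-0.5, -0.2, -1.7]
grip_width: 0.0238
```

Call:
jog_arm(deltas=[[[0,0,1.5,0,0,0,15]]])

```text
clock: 10.95
eef_pos: [0.5079, 0.1622, 0.1436]
tool_rot: [0.768, 0.641, 0.0, -0.0]
ft_force: [-3.3, 1.4, 8.3]
grip_width: 0.0239
```

Call:
jog_arm(deltas=[[[0,0,0.8,0,0,0,15]]])

```text
clock: 11.05
eef_pos: [0.508, 0.1624, 0.1437]
tool_rot: [0.768, 0.641, 0.001, -0.0]
ft_force: [-1.4, 0.6, 5.1]
grip_width: 0.0236
```

Call:
jog_arm(deltas=[[[0,0,0,0,0,0,15]]])

```text
clock: 11.15
eef_pos: [0.508, 0.1624, 0.144]
tool_rot: [0.768, 0.641, 0.001, -0.0]
ft_force: [-0.4, 0.3, -2.6]
grip_width: 0.0243
```

Call:
jog_arm(deltas=[[[0,0,0,0,0,0,45],[0,0,0,0,0,0,45],[0,0,0,0,0,0,45],[0,0,-5,0,0,0,45],[0,0,-35,0,0,0,45]]])

```text
clock: 11.65
eef_pos: [0.5053, 0.1613, 0.1804]
tool_rot: [0.768, 0.641, -0.003, -0.002]
ft_force: [-0.0, 0.0, 0.2]
grip_width: 0.0454
```

Call:
jog_arm(deltas=[[[0,0,-40,0,0,0,45],[0,0,-35,0,0,0,45],[0,0,-10,0,0,0,45],[0,0,0,0,0,0,45]]])

```text
clock: 12.05
eef_pos: [0.5076, 0.1619, 0.2732]
tool_rot: [0.768, 0.641, 0.0, -0.0]
ft_force: [-1.0, 0.2, -0.3]
grip_width: 0.045
```

```bash
cat > b.py <<'E'
from h import *
go([.508,.164,.25],None,[.984,-.178])
im,M=cam("wrist");o=get_obs();print(o["eef_pos"])
save("w7c",cv2.resize(im[60:340,140:420],None,fx=2,fy=2))
for z,r,n in [(.131,.023,"rim"),(.131-.0323+.0395,.0195,"flange"),(.131-.0323+.058,.013,"knob")]:
    a=np.linspace(0,2*np.pi,90);q=np.array([proj(M,[.508+r*np.cos(t),.164+r*np.sin(t),z]) for t in a]);print(n,(q.min(0)-[140,60])*2,(q.max(0)-[140,60])*2)
for t in ["left_end","right_end","plug"]:
    for d in masks_of(t,"wrist")[:3]: print(t,d["conf"],d["at"],d["pixels"].sum(),atz(M,d["at"],0.14))
E
python3 b.py
```

```text
pos [0.5076 0.1619 0.2732] d_mm [ 2.175   0.0601 23.2146] rot_deg [-0.0093 -0.0183 -0.0243] F [-0.9588  0.2377 -0.2804] t 12.05 w 0.044989999944056516
[0.5073 0.1618 0.2725]
rim [224.1673 205.2753] [331.0734 308.8277]
flange [231.2302 216.8461] [324.0307 306.5527]
knob [244.7098 242.6642] [310.6208 306.0217]
left_end 0.6 [277.5, 135.9] 694 [0.5152 0.2095 0.14  ]
right_end 0.75 [279.1, 236.9] 546 [0.501 0.124 0.14 ]
plug 0.87 [332.4, 361.4] 317 [ 0.5292 -0.0157  0.14  ]
plug 0.73 [278.0, 191.0] 1629 [0.5075 0.1649 0.14  ]
plug 0.67 [267.0, 370.7] 204 [ 0.4636 -0.0154  0.14  ]
```

View pics/w7c.png

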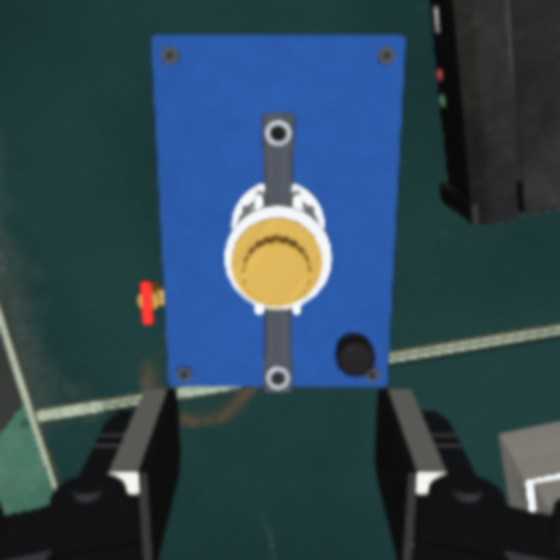

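The plug is seated and centred: the rim model overlays the ring at columns 224–331. Both arms are open, with ends at (278,132) and (278,378) in the crop.

Call:
jog_arm(deltas=[[[0,0,-1,0,0,-8.5,85],[0,0,-1,0,0,-8.5,85],[0,0,-1,0,0,-8.5,85],[0,0,-1,0,0,-8.5,85],[0,0,-1,0,0,-8.5,85]]])

```text
clock: 12.75
eef_pos: [0.5014, 0.1599, 0.2648]
tool_rot: [0.478, 0.879, -0.009, -0.009]
ft_force: [-0.6, -0.2, 0.5]
grip_width: 0.0851
```

Call:
jog_arm(deltas=[[[0,0,-1,0,0,-8.5,85],[0,0,-1,0,0,-8.5,85],[0,0,-1,0,0,-8.5,85],[0,0,-1,0,0,-8.5,85],[0,0,-1,0,0,-8.5,85]]])

```text
clock: 13.25
eef_pos: [0.4969, 0.1584, 0.2596]
tool_rot: [0.123, 0.992, -0.009, -0.02]
ft_force: [-0.4, -0.9, 0.3]
grip_width: 0.0852
```

```bash
python3 g.py .508 .164 .19 .179 .984;python3 -c "
from h import *;print(get_obs()['joint_pos'])"
```

```text
pos [0.4969 0.1584 0.2596] d_mm [-12.1043   9.7026  68.9911] rot_deg [-1.252  -2.2278 -3.7907] F [-0.3646 -0.8552  0.3027] t 13.25 w 0.0851921031907218
[0.3085 0.3107 0.1718 1.4765 0.0004 0.5546]
```

Call:
jog_arm(deltas=[[[-12,10,0,-1.2,-2.2,-3.8,85],[0,0,35,0,0,0,85],[0,0,35,0,0,0,85],[0,0,15,0,0,0,85],[0,0,0,0,0,0,85]]])

```text
clock: 13.75
eef_pos: [0.5067, 0.1639, 0.1629]
tool_rot: [0.087, 0.996, -0.003, -0.006]
ft_force: [-0.7, -0.6, -0.3]
grip_width: 0.0852
```

```bash
python3 g.py .508 .164 .15 .179 .984
```

```text
pos [0.5067 0.1639 0.1629] d_mm [-1.3881  0.4112 12.9231] rot_deg [-0.3821 -0.6404  0.3385] F [-0.7171 -0.5518 -0.3026] t 13.75 w 0.08519304833062197
```

Call:
jog_arm(deltas=[[[-1.4,0.4,5,-0.4,-0.6,0.3,85],[0,0,8,0,0,0,85],[0,0,5,0,0,0,85],[0,0,5,0,0,0,85]]])

```text
clock: 14.15
eef_pos: [0.5085, 0.1641, 0.1388]
tool_rot: [0.09, 0.996, 0.0, 0.0]
ft_force: [0.4, 0.0, 0.3]
grip_width: 0.0848
```

Call:
jog_arm(deltas=[[[0,0,5,0,0,0,85],[0,0,5,0,0,0,85],[0,0,5,0,0,0,85]]])

```text
clock: 14.45
eef_pos: [0.5095, 0.1644, 0.1238]
tool_rot: [0.09, 0.996, 0.001, 0.001]
ft_force: [-0.3, -0.1, -0.2]
grip_width: 0.0854
```

```bash
python3 g.py .508 .164 .10 .179 .984;python3 -c "
from h import *;print(get_obs()['ft_torque'])"
```

```text
pos [0.5095 0.1644 0.1238] d_mm [ 1.4269 -0.7224 23.7761] rot_deg [0.1307 0.1568 0.0081] F [-0.257  -0.0712 -0.2348] t 14.45 w 0.0853581348048255
[-0.0409 -0.02    0.0197]
```

Call:
jog_arm(deltas=[[[1.4,-0.7,4,0,0,0,85],[0,0,4,0,0,0,85]]])

```text
clock: 14.65
eef_pos: [0.5092, 0.165, 0.1166]
tool_rot: [0.09, 0.996, 0.002, 0.003]
ft_force: [-1.8, -0.8, 9.9]
grip_width: 0.0848
```

Call:
jog_arm(deltas=[[[0,0,4,0,0,0,85],[0,0,4,0,0,0,85]]])

```text
clock: 14.85
eef_pos: [0.51, 0.1652, 0.1111]
tool_rot: [0.089, 0.996, 0.003, 0.005]
ft_force: [-3.6, -1.9, 11.2]
grip_width: 0.085
```

```bash
cat > b.py <<'E'
from h import *
im,M=cam("wrist");save("w8",im)
for t in ["left_end","right_end","lever_left"]:
    for d in masks_of(t,"wrist")[:3]: print(t,d["conf"],d["at"],d["pixels"].sum(),atz(M,d["at"],0.12))
go([.508,.164,.10],None,[.179,.984])
E
python3 b.py
```

```text
left_end 0.66 [273.6, 301.8] 8567 [0.5207 0.162  0.12  ]
left_end 0.57 [356.4, 273.2] 1665 [0.5131 0.2003 0.12  ]
right_end 0.92 [188.0, 277.5] 1765 [0.5018 0.1274 0.12  ]
lever_left 0.68 [357.9, 276.4] 1597 [0.5148 0.2008 0.12  ]
lever_left 0.48 [271.2, 195.8] 52774 [0.4717 0.1701 0.12  ]
pos [0.51   0.1652 0.1106] d_mm [ 1.8132 -1.5898 10.5962] rot_deg [0.368  0.4775 0.0354] F [-0.9425  0.0934  5.2213] t 15.05 w 0.08484891753932094
```

View pics/w8.png

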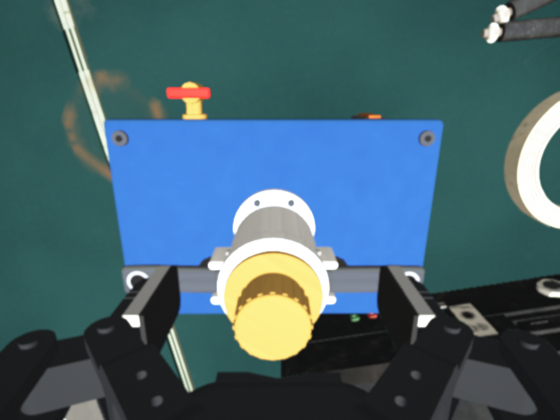

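Both arms are moving down together and lie nearly level (arm ends at (135,278) and (415,278)). Total force is about 11 N.

Call:
jog_arm(deltas=[[[1.8,-1.6,4,0.4,0.5,0,85],[0,0,4,0,0,0,85],[0,0,3,0,0,0,85]]])

```text
clock: 15.35
eef_pos: [0.5101, 0.1649, 0.1049]
tool_rot: [0.089, 0.996, 0.001, 0.003]
ft_force: [-3.5, -0.6, 9.2]
grip_width: 0.0851
```

Call:
jog_arm(deltas=[[[0,0,4,0,0,0,85],[0,0,3,0,0,0,85]]])

```text
clock: 15.55
eef_pos: [0.5101, 0.1649, 0.1005]
tool_rot: [0.089, 0.996, 0.002, 0.004]
ft_force: [-2.9, -0.3, 8.8]
grip_width: 0.0846
```

```bash
python3 g.py .508 .164 .088 .179 .984
```

```text
pos [0.5101 0.1649 0.1005] d_mm [ 2.009  -1.2715 12.4998] rot_deg [0.2283 0.4823 0.0538] F [-2.9346 -0.2847  8.7645] t 15.55 w 0.0846209637921114
```

Call:
jog_arm(deltas=[[[2,-1.2,4,0.2,0.4,0,85],[0,0,4,0,0,0,85],[0,0,4,0,0,0,85]]])

```text
clock: 15.85
eef_pos: [0.5109, 0.165, 0.0937]
tool_rot: [0.089, 0.996, 0.002, 0.005]
ft_force: [-2.5, 0.7, 8.7]
grip_width: 0.0847
```

Call:
jog_arm(deltas=[[[0,0,3,0,0,0,85],[0,0,2,0,0,0,85]]])

```text
clock: 16.05
eef_pos: [0.5116, 0.1652, 0.0911]
tool_rot: [0.089, 0.996, 0.002, 0.007]
ft_force: [-3.2, 0.2, 7.1]
grip_width: 0.0851
```

```bash
cat > b.py <<'E'
from h import *
im,M=cam("wrist");cv2.imwrite("pics/w9.png",im[:,:,::-1])
go([.508,.164,.088],None,[.179,.984])
for c in ["wrist","scene","side"]:
  if c!="wrist": im,M=cam(c);save("c_"+c,im)
  for t in ["lever_left","left_end","right_end"]:
    for d in masks_of(t,c)[:3]:
        m=np.argwhere(d["pixels"]);print(c,t,d["conf"],d["at"],len(m),m.min(0)[::-1],m.max(0)[::-1])
E
python3 b.py
```

```text
pos [0.5116 0.1652 0.091 ] d_mm [ 3.3997 -1.8254  2.923 ] rot_deg [0.3333 0.748  0.0615] F [-1.5426 -1.0488  5.7365] t 16.1 w 0.08512618524565657
wrist lever_left 0.84 [362.7, 283.0] 1380 [334 254] [400 308]
wrist left_end 0.66 [359.7, 279.7] 1518 [333 253] [401 309]
wrist right_end 0.84 [187.0, 278.5] 1051 [157 249] [209 307]
wrist right_end 0.73 [272.4, 202.2] 63090 [83 77] [461 332]
scene left_end 0.71 [290.3, 192.0] 3199 [264 153] [331 225]
scene right_end 0.61 [294.5, 334.5] 579 [277 312] [329 383]
side right_end 0.7 [238.4, 217.5] 220 [228 208] [245 223]
side right_end 0.7 [225.4, 336.6] 222 [218 319] [237 352]
```

Call:
jog_arm(deltas=[[[3.4,-1.8,3,0.3,0.7,0,85],[0,0,1,0,0,0,80],[0,0,0,0,0,0,78]]])

```text
clock: 16.95
eef_pos: [0.511, 0.1644, 0.0897]
tool_rot: [0.09, 0.996, 0.001, 0.004]
ft_force: [-0.5, 0.2, 1.6]
grip_width: 0.0781
```

```bash
python3 g.py .508 .164 .088 .179 .984
```

```text
pos [0.511  0.1644 0.0897] d_mm [ 2.8914 -0.9249  1.7036] rot_deg [0.1649 0.4688 0.0361] F [-0.4511  0.1837  1.5546] t 16.95 w 0.07808891358825648
```

Call:
jog_arm(deltas=[[[0,0,0,0,0,0,85],[0,0,-35,0,0,0,85],[0,0,-40,0,0,0,85],[0,0,-35,0,0,0,50],[0,40,0,0,0,0,0]]])

```text
clock: 17.45
eef_pos: [0.514, 0.1998, 0.1991]
tool_rot: [0.092, 0.996, -0.002, -0.001]
ft_force: [0.9, 0.9, -0.7]
grip_width: 0.0585
```

Call:
jog_arm(deltas=[[[0,40,-5,0,0,0,0],[0,0,0,8,0,0,0],[0,0,0,8,0,0,0],[0,0,0,8,0,0,0],[0,0,0,6,0,0,0]]])

```text
clock: 17.95
eef_pos: [0.5237, 0.2413, 0.2081]
tool_rot: [0.091, 0.96, -0.266, -0.02]
ft_force: [-0.1, -0.1, -0.8]
grip_width: 0.0001
```

```bash
cat >> h.py <<'E'
C=np.array([.508,.164]);TY=np.array([.179,.984]);TX=np.array([.984,-.179])
def go2(s,tilt,out,z,x=0.,T=14.5):
    """s=+1 left/-1 right arm; desired tilt (deg); TCP at 'out' mm from axis along s*y, height z mm"""
    o=get_obs();r=R.from_quat(o["tool_rot"]);y=np.append(TY,0);zz=np.array([0,0,-1.])
    t=np.radians(tilt)*s; Z=zz*np.cos(t)-y*np.sin(t); Y=y*np.cos(t)+zz*np.sin(t)
    if Y@r.as_matrix()[:,1]<0: Y=-Y
    G=R.from_matrix(np.column_stack([np.cross(Y,Z),Y,Z]))
    p=np.append(C+TY*s*out/1e3+TX*x/1e3,z/1e3); e=o["eef_pos"]; d=e[:2]-C
    m=r.as_matrix(); c=e-s*np.sign(m[:2,1]@TY)*m[:,1]*T/1e3
    F=o["ft_force"]; cy=s*(c[:2]-C)@TY*1e3; Fy=s*F[:2]@TY
    print("t",o["clock"],"out %.1f x %.1f z %.1f"%(s*d@TY*1e3,d@TX*1e3,e[2]*1e3),"corner out %.1f z %.1f"%(cy,c[2]*1e3),
      "F out %.1f x %.1f up %.1f"%(Fy,F[:2]@TX,F[2]),"torque on arm %.3f"%(((cy-18.5)*F[2]+(118-c[2]*1e3)*Fy)/1e3))
    print(" d_mm",r.inv().apply(p-e)*1e3,"rot",np.degrees((r.inv()*G).as_rotvec()),"in/up unit in tool: in",r.inv().apply(np.append(-s*TY,0)),"down",r.inv().apply([0,0,-1]),"w",o["grip_width"])
E
cat > k.py <<'E'
from h import *
import sys
go2(*[float(a) for a in sys.argv[1:]])
E
python3 k.py 1 30 80 81;python3 -c "
from h import *;print(get_obs()['joint_pos'])"
```

```text
t 17.95 out 78.8 x 1.6 z 208.1 corner out 66.4 z 215.5 F out -0.1 x -0.0 up -0.8 torque on arm -0.027
 d_mm [  2.771   66.2378 108.4054] rot [-0.8917  0.2779 -0.5788] in/up unit in tool: in [-0.0063 -0.8582  0.5135] down [0.0093 0.5134 0.8581] w 0.0001065485746201609
[ 0.6225  0.7282  0.5872  1.8328 -0.3685  0.8874]
```

Call:
jog_arm(deltas=[[[2.5,22,36,-0.9,0.3,-0.5,0],[0,22,36,0,0,0,0],[0,20,32,0,0,0,0],[0,0,0,0,0,0,0]]])

```text
clock: 18.35
eef_pos: [0.5211, 0.249, 0.0758]
tool_rot: [0.083, 0.962, -0.261, -0.025]
ft_force: [-0.5, -0.4, -0.3]
grip_width: -0.0003
```

```bash
python3 k.py 1 30 70 81
```

```text
t 18.35 out 86.0 x -2.3 z 75.8 corner out 73.4 z 83.1 F out -0.5 x -0.4 up -0.3 torque on arm -0.032
 d_mm [ -2.1951 -16.4015   3.5582] rot [-0.3477 -0.0855  0.4546] in/up unit in tool: in [ 0.0061 -0.8631  0.5053] down [-0.0053  0.5052  0.863 ] w -0.00027843393295293785
```

Call:
jog_arm(deltas=[[[-2.2,-16.4,3.5,-0.3,0,0.4,0],[0,0,0,0,0,0,0]]])

```text
clock: 18.55
eef_pos: [0.5198, 0.2324, 0.081]
tool_rot: [0.086, 0.962, -0.26, -0.025]
ft_force: [0.2, -0.1, 0.1]
grip_width: -0.0001
```

Call:
jog_arm(deltas=[[[0,-4.3,2.5,0,0,0,0]]])

```text
clock: 18.65
eef_pos: [0.5195, 0.2282, 0.0822]
tool_rot: [0.086, 0.962, -0.259, -0.025]
ft_force: [-0.0, -0.1, -0.7]
grip_width: -0.0001
```

```bash
python3 k.py 1 30 58 83
```

```text
t 18.65 out 65.3 x -0.2 z 82.2 corner out 52.7 z 89.4 F out -0.1 x -0.0 up -0.7 torque on arm -0.028
 d_mm [-0.144  -6.6783  2.9043] rot [-0.1282 -0.0986  0.1511] in/up unit in tool: in [ 0.0014 -0.865   0.502 ] down [-0.0028  0.5019  0.8649] w -0.00010405434853708894
```

Call:
jog_arm(deltas=[[[0,-3.4,2,0,0,0,0]]])

```text
clock: 18.75
eef_pos: [0.5194, 0.2245, 0.0835]
tool_rot: [0.086, 0.962, -0.258, -0.024]
ft_force: [-0.0, 0.5, 0.5]
grip_width: -0.0001
```

```bash
python3 k.py 1 30 58 83
```

```text
t 18.75 out 61.5 x 0.4 z 83.5 corner out 49.0 z 90.7 F out 0.4 x -0.1 up 0.5 torque on arm 0.027
 d_mm [ 0.4387 -2.8191  2.1604] rot [-0.0505 -0.0191  0.106 ] in/up unit in tool: in [ 0.0014 -0.8657  0.5008] down [-0.0012  0.5008  0.8656] w -7.864201806387828e-05
```

Call:
jog_arm(deltas=[[[0,-2.1,3.3,0,0,0,0],[0,-2.2,2.3,0,0,0,0]]])

```text
clock: 18.95
eef_pos: [0.5193, 0.2192, 0.0823]
tool_rot: [0.086, 0.963, -0.256, -0.022]
ft_force: [-0.5, 4.9, -2.0]
grip_width: 0.0001
```

```bash
python3 k.py 1 30 55 82
```

```text
t 18.95 out 56.4 x 1.2 z 82.3 corner out 43.8 z 89.5 F out 4.8 x -1.3 up -2.0 torque on arm 0.084
 d_mm [ 1.2024 -1.0082  0.94  ] rot [0.2341 0.1079 0.0169] in/up unit in tool: in [ 0.0012 -0.8682  0.4965] down [0.0015 0.4965 0.8681] w 0.00010253187271137601
```

Call:
jog_arm(deltas=[[[0,-2.2,2.3,0,0,0,0]]])

```text
clock: 19.05
eef_pos: [0.5191, 0.2182, 0.0813]
tool_rot: [0.087, 0.963, -0.253, -0.022]
ft_force: [0.8, 6.5, -2.9]
grip_width: 0.0001
```

```bash
python3 k.py 1 30 55 82
```

```text
t 19.05 out 55.3 x 1.2 z 81.3 corner out 42.7 z 88.4 F out 6.5 x -0.4 up -2.9 torque on arm 0.124
 d_mm [ 1.2198 -0.5774 -0.4942] rot [ 0.5239  0.1342 -0.0094] in/up unit in tool: in [ 0.001  -0.8707  0.4921] down [0.0021 0.4921 0.8706] w 8.924616006007876e-05
```

```bash
cat >> h.py <<'E'
def feel(s,T=8.):
    o=get_obs();r=R.from_quat(o["tool_rot"]).as_matrix();e=o["eef_pos"];F=o["ft_force"]
    sg=s*np.sign(r[:2,1]@TY); f=lambda v:np.array([s*v[:2]@TY,v[2]])
    c=f(np.append(e[:2]-C,e[2])-sg*r[:,1]*T/1e3)*1e3-[18.5,118]; u=f(-r[:,2])   # tip corner, up-finger dir
    F2=f(F); best=None
    for p in np.radians(np.arange(20,90,.25)):
        E=np.array([46*np.cos(p)+7*np.sin(p),-46*np.sin(p)+7*np.cos(p)])
        n=np.array([np.sin(p),np.cos(p)]); n2=np.array([u[1],-u[0]])   # arm normal, finger face outward normal
        tt=(E-c)@u
        d=(E-c)@n2 if tt>=0 else -(c@n-7)
        if best is None or abs(d)<abs(best[0]): best=(d,p,tt,E if tt>=0 else c)
    d,p,tt,K=best; tq=lambda q:(F2[0]*-q[1]+F2[1]*q[0])/1e3
    print("t %.2f F out %.1f up %.1f x %.1f | joint %.2f %s tq %.3f (corner tq %.3f) tilt %.1f out %.1f z %.1f x %.1f"%(o["clock"],*F2,F[:2]@TX,p+.436,"end" if tt>=0 else "face",tq(K),tq(c),np.degrees(np.arcsin(abs(r[:2,2]@TY))),s*(e[:2]-C)@TY*1e3,e[2]*1e3,(e[:2]-C)@TX*1e3))
E
cat > f.py <<'E'
from h import *
import sys
for T in (5,8,12): feel(float(sys.argv[1]),T)
E
python3 f.py 1
```

```text
t 19.05 F out 6.5 up -2.9 x -0.4 | joint 1.35 end tq 0.114 (corner tq 0.131) tilt 29.5 out 55.3 z 81.3 x 1.2
t 19.05 F out 6.5 up -2.9 x -0.4 | joint 1.43 face tq 0.129 (corner tq 0.129) tilt 29.5 out 55.3 z 81.3 x 1.2
t 19.05 F out 6.5 up -2.9 x -0.4 | joint 1.47 face tq 0.126 (corner tq 0.126) tilt 29.5 out 55.3 z 81.3 x 1.2
```

Call:
jog_arm(deltas=[[[0,-1.7,1,0.5,0,0,0]]])

```text
clock: 19.15
eef_pos: [0.5191, 0.2181, 0.0811]
tool_rot: [0.087, 0.963, -0.255, -0.022]
ft_force: [-0.8, 6.1, -0.9]
grip_width: -0.0
```

```bash
python3 f.py 1
```

```text
t 19.15 F out 5.9 up -0.9 x -1.9 | joint 0.86 end tq 0.032 (corner tq 0.173) tilt 29.7 out 55.2 z 81.1 x 1.2
t 19.15 F out 5.9 up -0.9 x -1.9 | joint 1.43 face tq 0.167 (corner tq 0.167) tilt 29.7 out 55.2 z 81.1 x 1.2
t 19.15 F out 5.9 up -0.9 x -1.9 | joint 1.48 face tq 0.158 (corner tq 0.158) tilt 29.7 out 55.2 z 81.1 x 1.2
```

Call:
jog_arm(deltas=[[[0,-2.6,1.5,0.3,0,0,0]]])

```text
clock: 19.25
eef_pos: [0.5189, 0.2175, 0.0807]
tool_rot: [0.087, 0.963, -0.255, -0.021]
ft_force: [0.6, 7.2, -2.9]
grip_width: -0.0003
```

```bash
python3 f.py 1
```

```text
t 19.25 F out 7.2 up -2.9 x -0.7 | joint 0.83 end tq -0.048 (corner tq 0.160) tilt 29.7 out 54.6 z 80.7 x 1.2
t 19.25 F out 7.2 up -2.9 x -0.7 | joint 1.45 face tq 0.157 (corner tq 0.157) tilt 29.7 out 54.6 z 80.7 x 1.2
t 19.25 F out 7.2 up -2.9 x -0.7 | joint 1.50 face tq 0.152 (corner tq 0.152) tilt 29.7 out 54.6 z 80.7 x 1.2
```

Call:
jog_arm(deltas=[[[0,-3.5,2,0.2,0,0,0]]])

```text
clock: 19.35
eef_pos: [0.5188, 0.2166, 0.08]
tool_rot: [0.087, 0.963, -0.254, -0.021]
ft_force: [0.9, 8.5, -3.4]
grip_width: -0.0001
```

```bash
python3 f.py 1|sed -n 2p
```

```text
t 19.35 F out 8.6 up -3.4 x -0.6 | joint 1.47 face tq 0.196 (corner tq 0.196) tilt 29.5 out 53.7 z 80.0 x 1.2
```

Call:
jog_arm(deltas=[[[0,-3.5,2,0.2,0,0,0]]])

```text
clock: 19.45
eef_pos: [0.5186, 0.2158, 0.0792]
tool_rot: [0.087, 0.964, -0.252, -0.02]
ft_force: [0.2, 7.6, -3.6]
grip_width: -0.0005
```

```bash
python3 f.py 1|sed -n 2p
```

```text
t 19.45 F out 7.5 up -3.6 x -1.2 | joint 1.50 face tq 0.164 (corner tq 0.164) tilt 29.3 out 52.9 z 79.2 x 1.2
```

Call:
jog_arm(deltas=[[[0,-3.5,2,0.2,0,0,0]]])

```text
clock: 19.55
eef_pos: [0.5185, 0.215, 0.0785]
tool_rot: [0.087, 0.964, -0.251, -0.019]
ft_force: [0.4, 8.5, -1.6]
grip_width: 0.0001
```

```bash
python3 f.py 1|sed -n 2p
```

```text
t 19.55 F out 8.4 up -1.6 x -1.1 | joint 1.52 face tq 0.258 (corner tq 0.258) tilt 29.1 out 52.1 z 78.5 x 1.2
```

Call:
jog_arm(deltas=[[[0,-3.5,2,0.3,0,0,0]]])

```text
clock: 19.65
eef_pos: [0.5184, 0.2143, 0.0779]
tool_rot: [0.087, 0.964, -0.25, -0.019]
ft_force: [0.7, 8.1, -2.0]
grip_width: 0.0003
```

```bash
python3 f.py 1|sed -n 2p
```

```text
t 19.65 F out 8.1 up -2.0 x -0.7 | joint 1.54 face tq 0.241 (corner tq 0.241) tilt 29.0 out 51.3 z 77.9 x 1.2
```

Call:
jog_arm(deltas=[[[0,-3.5,2,0.3,0,0,0]]])

```text
clock: 19.75
eef_pos: [0.5183, 0.2135, 0.0773]
tool_rot: [0.087, 0.964, -0.249, -0.018]
ft_force: [0.5, 9.2, -2.1]
grip_width: -0.0006
```

```bash
python3 f.py 1|sed -n 2p
```

```text
t 19.75 F out 9.2 up -2.1 x -1.2 | joint 1.57 face tq 0.283 (corner tq 0.283) tilt 28.9 out 50.6 z 77.3 x 1.2
```

Call:
jog_arm(deltas=[[[0,-3.5,2,0.3,0,0,0]]])

```text
clock: 19.85
eef_pos: [0.5181, 0.2127, 0.0767]
tool_rot: [0.087, 0.965, -0.249, -0.018]
ft_force: [0.4, 7.6, -2.5]
grip_width: -0.0002
```

```bash
python3 f.py 1|sed -n 2p
```

```text
t 19.85 F out 7.5 up -2.5 x -1.0 | joint 1.59 face tq 0.220 (corner tq 0.220) tilt 28.9 out 49.8 z 76.7 x 1.2
```

Call:
jog_arm(deltas=[[[0,21,-12,0,0,0,0],[0,-21,-36,0,0,0,0],[0,-21,-36,0,0,0,0],[0,-21,-36,0,0,0,0],[0,-3,-5,-8.5,0,0,0]]])

```text
clock: 20.35
eef_pos: [0.518, 0.2359, 0.2021]
tool_rot: [0.083, 0.98, -0.182, -0.019]
ft_force: [1.5, 1.5, -0.4]
grip_width: -0.0001
```

Call:
jog_arm(deltas=[[[0,0,-2,-8.5,0,0,0],[0,0,-2,-8.5,0,0,0],[0,-30,0,-5,0,0,0],[0,-40,0,0,0,0,0],[0,-40,0,0,0,0,0]]])

```text
clock: 20.85
eef_pos: [0.5025, 0.1288, 0.2119]
tool_rot: [0.081, 0.997, 0.016, 0.006]
ft_force: [0.7, -0.5, 0.1]
grip_width: -0.0
```

```bash
python3 k.py -1 30 80 200
```

```text
t 20.85 out 35.6 x 0.9 z 211.9 corner out 21.1 z 212.3 F out 0.4 x 0.8 up 0.1 torque on arm -0.034
 d_mm [  1.7653 -44.7836  10.369 ] rot [-28.1028   0.2522   1.0958] in/up unit in tool: in [-0.017   0.9995  0.0332] down [ 0.0094 -0.033   0.9994] w -3.962991208011321e-05
```

Call:
jog_arm(deltas=[[[0,-44,0,-7,0,0.5,0],[0,0,0,-7,0,0.5,0],[0,0,0,-7,0,0,0],[0,0,0,-7,0,0,0]]])

```text
clock: 21.25
eef_pos: [0.4949, 0.081, 0.2145]
tool_rot: [0.085, 0.96, 0.263, 0.033]
ft_force: [0.3, 0.5, -0.8]
grip_width: -0.0001
```

```bash
python3 k.py -1 30 82 82; python3 -c "
from h import *;print(get_obs()['joint_pos'])"
```

```text
t 21.25 out 84.0 x 1.9 z 214.5 corner out 71.5 z 221.9 F out -0.5 x 0.2 up -0.8 torque on arm 0.010
 d_mm [  4.357  -66.0164 114.829 ] rot [0.7392 0.967  0.426 ] in/up unit in tool: in [0.0021 0.8596 0.5112] down [ 0.0183 -0.5111  0.8593] w -6.525892034187654e-05
[-0.1517  0.206  -0.1992  1.1293  0.5357  0.0352]
```

Call:
jog_arm(deltas=[[[3,-22,38,0.7,0.9,0.4,0],[0,-22,38,0,0,0,0],[0,-20,35,0,0,0,0],[0,0,0,0,0,0,0]]])

```text
clock: 21.65
eef_pos: [0.4931, 0.0757, 0.0841]
tool_rot: [0.092, 0.962, 0.257, 0.027]
ft_force: [-1.9, 0.3, -0.4]
grip_width: -0.0002
```

```bash
python3 k.py -1 30 66 82
```

```text
t 21.65 out 89.5 x 1.2 z 84.1 corner out 77.0 z 91.3 F out 0.1 x -1.9 up -0.4 torque on arm -0.021
 d_mm [ 1.43   19.3141 13.5294] rot [-0.0595  0.5685 -0.4133] in/up unit in tool: in [0.0112 0.8666 0.4991] down [ 0.005  -0.4991  0.8665] w -0.00020002013668343285
```

Call:
jog_arm(deltas=[[[1.4,19,13,0,0.5,-0.4,0],[0,2.1,3.3,0,0,0,0],[0,2.1,2.3,0,0,0,0]]])

```text
clock: 21.95
eef_pos: [0.4985, 0.1047, 0.0826]
tool_rot: [0.087, 0.962, 0.257, 0.025]
ft_force: [0.5, -0.3, 0.4]
grip_width: 0.0
```

```bash
python3 f.py -1|sed -n 2p
```

```text
t 21.95 F out 0.2 up 0.4 x 0.5 | joint 1.30 end tq 0.019 (corner tq 0.019) tilt 29.9 out 60.0 z 82.6 x 1.2
```

Call:
jog_arm(deltas=[[[0,2.1,2.3,0,0,0,0],[0,2.1,2.3,0,0,0,0]]])

```text
clock: 22.15
eef_pos: [0.5013, 0.1105, 0.0833]
tool_rot: [0.087, 0.962, 0.257, 0.027]
ft_force: [0.0, -0.1, 1.0]
grip_width: -0.0001
```

```bash
python3 f.py -1|sed -n 2p;python3 k.py -1 30 66 82
```

```text
t 22.15 F out 0.1 up 1.0 x 0.0 | joint 1.43 face tq 0.031 (corner tq 0.031) tilt 29.9 out 53.8 z 83.3 x 3.0
t 22.15 out 53.8 x 3.0 z 83.3 corner out 41.2 z 90.5 F out 0.1 x 0.0 up 1.0 torque on arm 0.026
 d_mm [  2.9735 -11.2275  -5.0039] rot [-0.0731  0.4053  0.1124] in/up unit in tool: in [0.0018 0.8668 0.499 ] down [ 0.0071 -0.4989  0.8666] w -0.00011238702527508105
```

Call:
jog_arm(deltas=[[[2.5,2,2.3,0,0.4,0,0]]])

```text
clock: 22.25
eef_pos: [0.5008, 0.1125, 0.0829]
tool_rot: [0.086, 0.963, 0.256, 0.025]
ft_force: [1.1, -7.1, 0.7]
grip_width: 0.0004
```

```bash
python3 f.py -1|sed -n 2p
```

```text
t 22.25 F out 6.8 up 0.7 x 2.3 | joint 1.47 face tq 0.231 (corner tq 0.231) tilt 29.8 out 51.9 z 82.9 x 2.1
```

Call:
jog_arm(deltas=[[[0,2,1.7,0,0,0,0]]])

```text
clock: 22.35
eef_pos: [0.5013, 0.1134, 0.0823]
tool_rot: [0.087, 0.963, 0.253, 0.025]
ft_force: [-4.1, -7.1, 0.8]
grip_width: -0.0002
```

```bash
python3 f.py -1|sed -n 2p
```

```text
t 22.35 F out 7.7 up 0.8 x -2.7 | joint 1.50 face tq 0.267 (corner tq 0.267) tilt 29.5 out 51.0 z 82.3 x 2.5
```

Call:
jog_arm(deltas=[[[0,2,1.7,0,0,0,0]]])

```text
clock: 22.45
eef_pos: [0.5014, 0.1142, 0.0815]
tool_rot: [0.088, 0.964, 0.251, 0.025]
ft_force: [-2.9, -7.0, 2.7]
grip_width: 0.0001
```

```bash
python3 f.py -1|sed -n 2p
```

```text
t 22.45 F out 7.4 up 2.7 x -1.6 | joint 1.53 face tq 0.306 (corner tq 0.306) tilt 29.3 out 50.1 z 81.5 x 2.5
```

Call:
jog_arm(deltas=[[[0,2.8,1,0,0.2,0,0]]])

```text
clock: 22.55
eef_pos: [0.5014, 0.1149, 0.0813]
tool_rot: [0.088, 0.964, 0.249, 0.023]
ft_force: [-3.0, -9.2, -0.4]
grip_width: -0.0001
```

```bash
python3 f.py -1|sed -n 2p
```

```text
t 22.55 F out 9.6 up -0.4 x -1.3 | joint 1.55 face tq 0.307 (corner tq 0.307) tilt 29.0 out 49.5 z 81.3 x 2.3
```

Call:
jog_arm(deltas=[[[0,2.8,1,0,0.2,0,0]]])

```text
clock: 22.65
eef_pos: [0.5015, 0.1152, 0.0811]
tool_rot: [0.089, 0.965, 0.246, 0.021]
ft_force: [-1.5, -9.1, -0.0]
grip_width: 0.0001
```

```bash
python3 f.py -1|sed -n 2p
```

```text
t 22.65 F out 9.2 up -0.0 x 0.2 | joint 1.56 face tq 0.305 (corner tq 0.305) tilt 28.6 out 49.2 z 81.1 x 2.3
```

Call:
jog_arm(deltas=[[[0,2.8,1,0,0.2,0,0]]])

```text
clock: 22.75
eef_pos: [0.5015, 0.1156, 0.0807]
tool_rot: [0.09, 0.966, 0.243, 0.019]
ft_force: [-1.7, -8.5, 1.4]
grip_width: 0.0001
```

```bash
python3 f.py -1|sed -n 2p
```

```text
t 22.75 F out 8.7 up 1.4 x -0.1 | joint 1.57 face tq 0.322 (corner tq 0.322) tilt 28.3 out 48.8 z 80.7 x 2.2
```

Call:
jog_arm(deltas=[[[0,3.2,1.3,-0.8,0.2,0,0]]])

```text
clock: 22.85
eef_pos: [0.5017, 0.1164, 0.0803]
tool_rot: [0.091, 0.965, 0.247, 0.018]
ft_force: [-1.5, -11.1, 1.4]
grip_width: -0.0003
```

```bash
python3 f.py -1|sed -n 2p
```

```text
t 22.85 F out 11.2 up 1.4 x 0.5 | joint 1.59 face tq 0.411 (corner tq 0.411) tilt 28.7 out 48.0 z 80.3 x 2.3
```

Call:
jog_arm(deltas=[[[0,3.2,1.3,-0.6,0.2,0,0]]])

```text
clock: 22.95
eef_pos: [0.5018, 0.117, 0.0799]
tool_rot: [0.092, 0.964, 0.249, 0.017]
ft_force: [-2.0, -9.2, 1.1]
grip_width: -0.0002
```

```bash
python3 f.py -1|sed -n 2p
```

```text
t 22.95 F out 9.4 up 1.1 x -0.4 | joint 1.61 face tq 0.347 (corner tq 0.347) tilt 29.0 out 47.4 z 79.9 x 2.3
```

Call:
jog_arm(deltas=[[[0,3.2,1.3,-0.6,0.2,0,0]]])

```text
clock: 23.05
eef_pos: [0.5019, 0.1176, 0.0794]
tool_rot: [0.093, 0.963, 0.252, 0.015]
ft_force: [-1.8, -9.6, 0.3]
grip_width: -0.0002
```

```bash
python3 f.py -1|sed -n 2p
```

```text
t 23.05 F out 9.8 up 0.3 x -0.0 | joint 1.63 face tq 0.346 (corner tq 0.346) tilt 29.2 out 46.7 z 79.4 x 2.3
```

Call:
jog_arm(deltas=[[[0,-21,-12,0,0,0,0],[0,21,-36,0,0,0,0],[0,21,-36,0,0,0,0],[0,21,-36,0,0,0,0],[0,3,-5,8.5,0,0,0]]])

```text
clock: 23.55
eef_pos: [0.4965, 0.0911, 0.2111]
tool_rot: [0.099, 0.979, 0.178, 0.002]
ft_force: [0.2, 0.1, -1.2]
grip_width: 0.0
```

Call:
jog_arm(deltas=[[[0,0,-2,8.5,0,0,0],[0,0,-2,8.5,0,0,0],[0,30,0,5,0,0,0],[0,45,0,5,0,0,0],[0,45,0,5,0,0,0]]])

```text
clock: 24.05
eef_pos: [0.5249, 0.2045, 0.2212]
tool_rot: [0.104, 0.989, -0.106, -0.015]
ft_force: [1.7, -0.1, 1.3]
grip_width: 0.0
```

Call:
jog_arm(deltas=[[[0,20,0,5,0,0,0],[0,0,0,5,0,0,0],[0,0,0,5,0,0,0]]])

```text
clock: 24.35
eef_pos: [0.5288, 0.2322, 0.2167]
tool_rot: [0.097, 0.966, -0.237, -0.027]
ft_force: [0.5, -0.1, -0.1]
grip_width: 0.0001
```

```bash
python3 k.py 1 30 80 84
```

```text
t 24.35 out 70.8 x 8.3 z 216.7 corner out 58.0 z 223.4 F out -0.0 x 0.5 up -0.1 torque on arm -0.002
 d_mm [  7.626   69.4291 113.4797] rot [ 2.4219 -0.9217 -0.9044] in/up unit in tool: in [-0.0216 -0.8863  0.4629] down [-0.0065  0.463   0.8863] w 0.00010042500487832608
```

Call:
jog_arm(deltas=[[[7.5,23,37,2.4,-0.9,-0.9,0],[0,23,37,0,0,0,0],[0,20,33,0,0,0,0],[0,0,0,0,0,0,0]]])

```text
clock: 24.75
eef_pos: [0.5219, 0.2449, 0.0855]
tool_rot: [0.084, 0.962, -0.258, -0.023]
ft_force: [-0.1, -0.5, -0.5]
grip_width: 0.0001
```

```bash
python3 k.py 1 30 60 84
```

```text
t 24.75 out 82.1 x -0.8 z 85.5 corner out 69.5 z 92.7 F out -0.5 x -0.0 up -0.5 torque on arm -0.038
 d_mm [ -0.6278 -18.3669  12.3002] rot [-0.038   0.1084  0.3471] in/up unit in tool: in [ 0.0062 -0.8658  0.5006] down [-0.0014  0.5006  0.8657] w 7.08057855320839e-05
```

Call:
jog_arm(deltas=[[[0,-18.3,12.3,0,0,0.3,0],[0,-5.5,4.5,0,0,0,0]]])

```text
clock: 24.95
eef_pos: [0.5168, 0.2167, 0.084]
tool_rot: [0.085, 0.962, -0.258, -0.023]
ft_force: [0.4, 0.1, 0.3]
grip_width: -0.0004
```

```bash
python3 f.py 1|sed -n 2p
```

```text
t 24.95 F out 0.2 up 0.3 x 0.4 | joint 1.43 face tq 0.013 (corner tq 0.013) tilt 30.1 out 53.5 z 84.0 x -0.7
```

Call:
jog_arm(deltas=[[[0,-2.3,2,0,0,0,0]]])

```text
clock: 25.05
eef_pos: [0.517, 0.2136, 0.0852]
tool_rot: [0.086, 0.962, -0.258, -0.022]
ft_force: [-0.1, -0.2, 0.9]
grip_width: 0.0004
```

```bash
python3 f.py 1|sed -n 2p
```

```text
t 25.05 F out -0.2 up 0.9 x -0.0 | joint 1.47 face tq 0.015 (corner tq 0.015) tilt 30.0 out 50.5 z 85.2 x -0.0
```

Call:
jog_arm(deltas=[[[0,-2.3,2,0,0,0,0]]])

```text
clock: 25.15
eef_pos: [0.5174, 0.211, 0.0864]
tool_rot: [0.087, 0.962, -0.257, -0.021]
ft_force: [0.3, 0.4, 0.1]
grip_width: 0.0
```

```bash
python3 f.py 1|sed -n 2p
```

```text
t 25.15 F out 0.4 up 0.1 x 0.3 | joint 1.52 face tq 0.015 (corner tq 0.015) tilt 29.8 out 47.9 z 86.4 x 0.8
```

Call:
jog_arm(deltas=[[[0,-1.2,4,0,0,0,0]]])

```text
clock: 25.25
eef_pos: [0.5179, 0.2086, 0.0851]
tool_rot: [0.087, 0.963, -0.255, -0.02]
ft_force: [-0.1, 4.3, 5.8]
grip_width: 0.0001
```

```bash
python3 f.py 1|sed -n 2p
```

```text
t 25.25 F out 4.2 up 5.8 x -0.9 | joint 1.60 face tq 0.237 (corner tq 0.237) tilt 29.7 out 45.7 z 85.1 x 1.7
```

Call:
jog_arm(deltas=[[[0,-2.2,2.2,0,0,0,0]]])

```text
clock: 25.35
eef_pos: [0.5179, 0.2078, 0.0851]
tool_rot: [0.087, 0.963, -0.253, -0.019]
ft_force: [-1.9, 8.5, 1.4]
grip_width: 0.0003
```

```bash
python3 f.py 1|sed -n 2p
```

```text
t 25.35 F out 8.1 up 1.4 x -3.4 | joint 1.62 face tq 0.260 (corner tq 0.260) tilt 29.4 out 44.9 z 85.1 x 1.9
```

Call:
jog_arm(deltas=[[[0,-2.7,2,0,0,0,0]]])

```text
clock: 25.45
eef_pos: [0.5178, 0.2076, 0.085]
tool_rot: [0.087, 0.964, -0.249, -0.018]
ft_force: [-0.4, 9.7, -0.1]
grip_width: -0.0004
```

```bash
python3 f.py 1|sed -n 2p
```

```text
t 25.45 F out 9.5 up -0.1 x -2.1 | joint 1.63 face tq 0.275 (corner tq 0.275) tilt 28.9 out 44.6 z 85.0 x 1.8
```

Call:
jog_arm(deltas=[[[0,-3.3,2,0.5,0,0,0]]])

```text
clock: 25.55
eef_pos: [0.5178, 0.2073, 0.0851]
tool_rot: [0.088, 0.964, -0.25, -0.018]
ft_force: [0.3, 9.3, -0.2]
grip_width: -0.0001
```

```bash
python3 f.py 1|sed -n 2p
```

```text
t 25.55 F out 9.2 up -0.2 x -1.4 | joint 1.64 face tq 0.263 (corner tq 0.263) tilt 29.0 out 44.4 z 85.1 x 1.9
```

Call:
jog_arm(deltas=[[[0,-3.5,2.2,0.5,0,0,0]]])

```text
clock: 25.65
eef_pos: [0.5178, 0.2071, 0.085]
tool_rot: [0.088, 0.964, -0.25, -0.017]
ft_force: [-0.5, 9.7, 0.4]
grip_width: 0.0002
```

```bash
python3 f.py 1|sed -n 2p
```

```text
t 25.65 F out 9.5 up 0.4 x -2.2 | joint 1.64 face tq 0.283 (corner tq 0.283) tilt 29.0 out 44.2 z 85.0 x 2.0
```

Call:
jog_arm(deltas=[[[0,-3.5,2.2,0.5,0,0,0]]])

```text
clock: 25.75
eef_pos: [0.5178, 0.207, 0.0848]
tool_rot: [0.088, 0.964, -0.25, -0.016]
ft_force: [0.1, 9.1, -0.3]
grip_width: 0.0002
```

```bash
python3 f.py 1|sed -n 2p
```

```text
t 25.75 F out 9.0 up -0.3 x -1.5 | joint 1.64 face tq 0.258 (corner tq 0.258) tilt 29.0 out 44.1 z 84.8 x 1.9
```

Call:
jog_arm(deltas=[[[0,-4.6,2.8,0.5,0,0,0]]])

```text
clock: 25.85
eef_pos: [0.5177, 0.2064, 0.0846]
tool_rot: [0.087, 0.964, -0.25, -0.016]
ft_force: [0.3, 12.9, -1.1]
grip_width: 0.0001
```

```bash
python3 f.py 1|sed -n 2p
```

```text
t 25.85 F out 12.7 up -1.1 x -2.0 | joint 1.67 face tq 0.357 (corner tq 0.357) tilt 29.0 out 43.4 z 84.6 x 2.0
```

Call:
jog_arm(deltas=[[[0,-4.8,3,0.5,0,0,0]]])

```text
clock: 25.95
eef_pos: [0.5176, 0.2058, 0.0842]
tool_rot: [0.087, 0.964, -0.249, -0.015]
ft_force: [-0.9, 12.6, 0.1]
grip_width: -0.0
```

```bash
python3 f.py 1|sed -n 2p
```

```text
t 25.95 F out 12.3 up 0.1 x -3.1 | joint 1.68 face tq 0.368 (corner tq 0.368) tilt 28.9 out 42.9 z 84.2 x 2.0
```

Call:
jog_arm(deltas=[[[0,-5,3,0.5,0,0,0]]])

```text
clock: 26.05
eef_pos: [0.5175, 0.2054, 0.0839]
tool_rot: [0.087, 0.965, -0.248, -0.014]
ft_force: [0.1, 12.9, 0.0]
grip_width: -0.0003
```

```bash
python3 f.py 1|sed -n 2p
```

```text
t 26.05 F out 12.7 up 0.0 x -2.2 | joint 1.70 face tq 0.385 (corner tq 0.385) tilt 28.7 out 42.4 z 83.9 x 2.0
```

The left arm is firm at about 0.38 N m. Now I'll recheck the right.

Call:
jog_arm(deltas=[[[0,21,-12,0,0,0,0],[0,-21,-36,0,0,0,0],[0,-21,-36,0,0,0,0],[0,-21,-36,0,0,0,0],[0,-3,-5,-8.5,0,0,0]]])

```text
clock: 26.55
eef_pos: [0.5174, 0.2313, 0.211]
tool_rot: [0.083, 0.98, -0.179, -0.013]
ft_force: [2.3, 0.6, 0.0]
grip_width: 0.0001
```

Call:
jog_arm(deltas=[[[0,0,-2,-8.5,0,0,0],[0,0,-2,-8.5,0,0,0],[0,-30,0,-5,0,0,0],[0,-45,0,-5,0,0,0],[0,-45,0,-5,0,0,0]]])

```text
clock: 27.05
eef_pos: [0.504, 0.1197, 0.218]
tool_rot: [0.075, 0.991, 0.11, 0.023]
ft_force: [1.1, -0.5, -0.3]
grip_width: 0.0002
```

Call:
jog_arm(deltas=[[[0,-25,0,-6,0,0,0],[0,0,0,-6,0,0,0],[0,0,0,-6,0,0,0]]])

```text
clock: 27.35
eef_pos: [0.4998, 0.0897, 0.2161]
tool_rot: [0.072, 0.96, 0.268, 0.04]
ft_force: [-0.0, -0.4, 0.2]
grip_width: 0.0006
```

```bash
python3 k.py -1 30 80 84
```

```text
t 27.35 out 74.6 x 5.3 z 216.1 corner out 62.2 z 223.7 F out 0.4 x 0.0 up 0.2 torque on arm -0.028
 d_mm [ 10.4359 -73.3037 109.7084] rot [1.4441 1.3426 2.058 ] in/up unit in tool: in [-0.0189  0.8529  0.522 ] down [ 0.0385 -0.521   0.8527] w 0.0005729845278381073
```

Call:
jog_arm(deltas=[[[10,-24,36,1.4,1.3,2,0],[0,-24,36,0,0,0,0],[0,-23,34,0,0,0,0],[0,0,0,0,0,0,0]]])

```text
clock: 27.75
eef_pos: [0.4924, 0.0781, 0.0875]
tool_rot: [0.091, 0.962, 0.257, 0.028]
ft_force: [-1.2, -0.2, -0.2]
grip_width: -0.0002
```

```bash
python3 k.py -1 30 54 83
```

```text
t 27.75 out 87.3 x 0.0 z 87.5 corner out 74.7 z 94.7 F out 0.4 x -1.1 up -0.2 torque on arm 0.001
 d_mm [ 0.3797 26.569  20.515 ] rot [-0.0008  0.6439 -0.279 ] in/up unit in tool: in [0.0098 0.8661 0.5   ] down [ 0.0073 -0.5     0.866 ] w -0.00016775572399952316
```

Call:
jog_arm(deltas=[[[0.4,26.5,20.5,0,0.6,-0.3,0],[0,2,3,0,0,0,0],[0,2,3,0,0,0,0]]])

```text
clock: 28.05
eef_pos: [0.5022, 0.1176, 0.0836]
tool_rot: [0.087, 0.962, 0.258, 0.026]
ft_force: [0.0, 0.5, 0.4]
grip_width: -0.0005
```

```bash
python3 f.py -1|sed -n 2p
```

```text
t 28.05 F out -0.5 up 0.4 x -0.1 | joint 1.59 face tq -0.008 (corner tq -0.008) tilt 30.1 out 46.7 z 83.6 x 2.6
```

Call:
jog_arm(deltas=[[[0,2.3,2.5,0,0,0,0]]])

```text
clock: 28.15
eef_pos: [0.5027, 0.1193, 0.0831]
tool_rot: [0.087, 0.963, 0.256, 0.026]
ft_force: [-5.4, -10.4, 0.5]
grip_width: -0.0001
```

```bash
python3 f.py -1|sed -n 2p
```

```text
t 28.15 F out 11.1 up 0.5 x -3.4 | joint 1.64 face tq 0.354 (corner tq 0.354) tilt 29.8 out 45.0 z 83.1 x 2.8
```

Call:
jog_arm(deltas=[[[0,2.3,2.5,0,0,0,0]]])

```text
clock: 28.25
eef_pos: [0.5029, 0.1201, 0.0824]
tool_rot: [0.088, 0.963, 0.253, 0.026]
ft_force: [-4.6, -11.3, 3.8]
grip_width: 0.0001
```

```bash
python3 f.py -1|sed -n 2p
```

```text
t 28.25 F out 11.9 up 3.8 x -2.5 | joint 1.67 face tq 0.447 (corner tq 0.447) tilt 29.4 out 44.1 z 82.4 x 2.8
```

Both arms are firm, so I'll retreat and check.

Call:
jog_arm(deltas=[[[0,-21,-12,0,0,0,0],[0,21,-36,0,0,0,0],[0,21,-36,0,0,0,0],[0,21,-36,0,0,0,0],[40,0,-20,8,0,0,0]]])

```text
clock: 28.75
eef_pos: [0.458, 0.0918, 0.2313]
tool_rot: [0.093, 0.978, 0.183, 0.02]
ft_force: [0.1, 1.4, 0.4]
grip_width: 0.0001
```

Call:
jog_arm(deltas=[[[40,0,-20,8,0,0,0],[40,0,0,8,0,0,0],[40,0,0,5,0,0,0],[0,0,0,0,0,0,0]]])

```text
clock: 29.15
eef_pos: [0.3369, 0.1078, 0.2622]
tool_rot: [0.096, 0.995, -0.002, 0.014]
ft_force: [0.1, 0.8, -0.0]
grip_width: -0.0002
```

```bash
cat > b.py <<'E'
from h import *
ims=[]
for c in ["scene","side","wrist"]:
    im,M=cam(c); u=proj(M,[.508,.164,.11]).astype(int); print(c,u)
    z=3 if c=="wrist" else 5; h=300//z//1
    u=np.clip(u,h//2+1,[559-h//2,419-h//2]); ims.append(cv2.resize(im[u[1]-h//2:u[1]+h//2,u[0]-h//2:u[0]+h//2],(260,260),interpolation=cv2.INTER_CUBIC))
save("fin",np.hstack(ims));go([.4,.1,.25])
E
python3 b.py
```

```text
scene [295 165]
side [237 229]
wrist [363 326]
pos [0.3407 0.106  0.2612] d_mm [-58.9658   5.8607  12.9566] rot_deg [ 0.0222  1.6629 -0.0003] F [ 0.2742 -0.7013 -0.6891] t 29.3 w 0.0001219701182269985
```

View pics/fin.png

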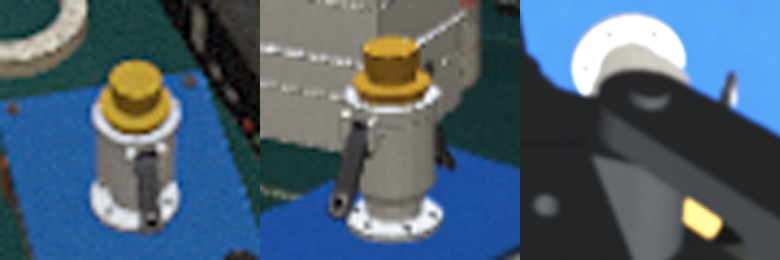

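The plug stands upright in the coupler with both arms swung down close to it: left arm at about (345,180), right arm at about (445,150) in the strip. The robot is clear.

```bash
python3 -c "
from workcell import *;print(job_done())"
```

```text
the job is handed in; nothing more can be done
None
```

The job is handed in at about 29 s of the 58 s allowed. The plug is on its gasket with both cam arms drawn tight, but no verdict came back.

- **Seating:** I gripped the small yellow plug by its knob. It caught on the chamfer once, with a wrist force of about 23 N up, so I backed off, shifted about 2 mm in all and lowered it to the gasket. It went about 32 mm below the rim. After letting go, the wrist picture showed it centred with both arms still open.
- **Arms:** I pressed both arms down together to roughly 1.1 rad by my estimate. Then I pushed each one in with shut, tilted fingers: left, right, left again, right again.
- **Tightness:** The last moving readings were about 0.38 N m on the left (12.7 N at about 30 mm below the pin, joint near 1.70). The right gave 0.35 and then 0.45 N m (joint near 1.67).
- **Last checks:** The final pictures show the plug upright and both arms almost hanging. The robot is clear, and I saw nothing else on the bench moved, though I did not measure the bystanders.

**Doubts:**
- The readings scatter by about ±0.05 N m, and they depend on an assumed fingertip thickness of 8 mm.
- The last right-hand reading is at the top of the tight range.
- I did not feel the left arm again after the final push on the right, so it may have eased slightly.

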